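# Stopper the flask and move its carrier to the light stand

### The job

Press the orange stopper into the neck of the flask on the blue carrier until it sits firmly and upright, and let it go. Then take the lifter by its red grip, slide its blade under the carrier between the runners, carry carrier and flask in under the lamp bar and set them down squarely in the middle of the white pad. Draw the lifter out and stand it flat on the bench, clear of the carrier and the stand; do not touch carrier or flask with the fingers, do not tip them, and leave the small jar and the two vials where they are.

Things in the scene. Friction and masses are not known exactly. Their poses are not given: they have to be found in the camera images.
- carrier: Blue plate 100 (x) x 110 (y) x 6 mm on two black runners 10 mm high, 8 mm wide, along its sides at y = +-51: a gap 94 wide, 10 high under it, open to -x and +x. On its middle is clamped a 70 mm conical glass flask (neck 33 outside, 27 mm inside). 200 g. Origin: centre of the runners' underside; z up; at the start -x is the side towards the robot, give or take its yaw.
- neck (a point): Centre of the flask's mouth, 86 mm above the carrier's origin; axes as the carrier's. The straight neck goes 22 mm down from here.
- stopper: Orange tapered stopper, 45 mm tall: 23 mm diameter at the lower end, widening to 30 mm at 25 mm height, then a straight 30 mm head up to the top. It stands small end down on the bench. Origin: centre of the lower end, z up. Fully home in the neck its origin is about 14 mm below the mouth.
- lifter: Spatula-like lifter, 130 g, standing on its flat aluminium blade: 70 mm wide (y), 3 mm thick (2 at the front edge), from x = -60 to +42 mm. A 20 mm wide neck rises from x = -55 back and up to a raked red grip. Origin: on the blade's underside, below the middle of the load; +x forward along the blade, z up.
- grip (a point): Middle of the lifter's red grip, at (-115, 0, 78) mm from the lifter's origin, same axes. The grip is a bar 20 mm wide (y), 26 mm thick and 62 mm long, leaning 32 degrees from vertical, top towards the lifter's -x; its flat sides face +-y, to be pinched by a tool pointing forward and down.
- stand: Fixed light stand: grey base, x = -65 to 80, y = +-118, 6 mm thick; a white lamp bar, 236 mm along y, bridges its front half from x = -110 to -25, 185 to 207 mm above the bench, on 10 mm posts at x = -35, y = +-111. Open to -x (towards the robot, give or take its yaw) and +x. An upright gripper at the lifter's grip would hit the bar. Origin: on the bench, under the middle of the pad.
- pad (a point): Middle of the white pad on the stand's base, on its upper surface, 6 mm above the bench; the pad is 104 (x) x 114 (y) mm, its corners marked in orange; axes as the stand's. The carrier belongs centred here, square to it, its runners along x.
- jar: Bystander: small clear jar with a white cap, 34 mm diameter, 42 mm tall. Origin: centre of its underside.
- vial0: Bystander: white sample vial, white cap, 28 mm diameter, 62 mm tall. Origin: centre of its underside.
- vial1: Bystander: white sample vial, blue cap, 28 mm diameter, 62 mm tall. Origin: centre of its underside.
Mind the look-alikes: they are no part of the job. Leave any black or green look-alike of the lifter alone.

How it is judged:
By the outcome, as a careful person would: the job done as asked, in the order asked, and still so for the second after the job is handed in, with the robot touching nothing.
It also fails if it takes over 72 s, if anything falls off the work surface, if the arm or the gripper's body presses on something with over 40 N, if the wrist force passes 120 N, or if a joint passes its speed limit or range.

### The arm

A 6-joint arm with a two-finger parallel gripper is mounted at the origin on the work surface. World frame = base frame: x ahead of the robot, y to its left, z up, the work surface at z = 0. Lengths are in m, angles in rad, forces in N, time in s.
With the tool pointing down it reaches from about 0.225 to 0.875 m from the base axis. Payload 3.4 kg.
Tool frame: the origin (TCP) lies between the finger pads, 19 mm behind the fingertips; this is the grasp point; z points along the fingers, y is the line along which they close (so a half turn about z gives the same grasp; the last joint's range is limited). The gripper opens to 85 mm and grips with 20 to 120 N. Pads are 22 mm wide; open, the fingers measure 114 mm over their backs; the gripper's body (76 mm by 85 mm) begins 54 mm behind the grasp point. The pads swing forward as they close: fully open they stand 13 mm farther back than shut.
Start: joints at [1.226, 0.276, 1.505, -0, 1.361, -0.121], TCP at [0.128, 0.561, 0.25] pointing down, gripper open.
Joint ranges: [-2.89, 2.89], [-0.75, 2.08], [0.22, 2.7], [-1.18, 4.32], [0.11, 2.71], [-2.7, 2.7]. Speed limits (rad/s): [2.57, 2.57, 3.14, 3.14, 3.14, 3.14].

### API

Orientations are given as a unit quaternion [w, x, y, z].
In Python, from rig import readout, imaging, manip gives the robot as it stands. The module is installed in compiled form; this text tells all that it offers.
- The arm moves only by the tool servo_tool, never from a script. Its argument "moves" is a list of rows, each an object with "dp": the shift along the tool's x, y, z in units of 0.2 m (1.0 is 0.2 m), a list of three; "delta_rot": the turn, a rotation vector about the tool's x, y, z in units of 0.1 rad (1.0 is 0.1 rad), a list of three; "fingers": the opening, from 0 (shut) to 1 (fully open). In form: [{"dp": [dx, dy, dz], "delta_rot": [wx, wy, wz], "fingers": fingers}, ...]. A call has 1 to 5 rows; each row shifts and turns the commanded pose from where the row before left it, along the tool's axes as they then stand; what a row does not reach is not made up. A row lasts 1/10 s, in which the tool goes at most 50 mm and 8.59 degrees, less where a joint would pass 70% of its speed; a pose out of reach is approached as far as the arm can. A call with a number of a shift or a turn outside -1 to 1 is refused whole. A call with a gripper value outside its range is refused whole. The fingers move at their own pace and stop on an object; "force" is the grip in N (left out, the last holds). Time passes only in rows, so rows that do not move let the fingers close. It gives the time, the measured TCP pose, the force, the opening and the grip force at its end, in the units of the state.
- readout.get_state(): the state, without advancing time (a new reading comes with each control period).
- imaging.get_image(name): name is "scene" or "top" or "wrist"; returns (picture, depth): 400x640x3 uint8, red, green, blue; 400x640 float32, m along the optical axis (not along the pixel's ray), 0 where there is no reading.
- imaging.calibration(name): a dict with "intrinsics" (3x3 intrinsics, pixels), "dist" ([k1, k2, p1, p2, k3] as OpenCV has them; the pictures are not rectified), "R" (3x3) and "t" (3): a world point X has camera coordinates R X + t; the wrist camera has in their place "hand_eye" (4x4, takes a point from camera to tool coordinates, whose origin is the TCP and whose axes are the flange's). Camera axes: x right, y down, z forward; pixel columns grow to the right and rows downward; lengths in m; the calibration is good to about 2 mm. A picture is of the moment at which its call begins: read the wrist's pose just before it. calibration takes no time and is no camera call.
- manip.sign_off(): hands the job in; it is judged then, once.
The state is a dict: "clock": time; "qpos": joint angles; "qd": joint speeds; "effort": joint torques, N m; "position": TCP position; "ee_rot": TCP orientation; "contact_force": force on the tool from outside, world axes, zero at the start; "moment": the same for the moment, N m; "width": finger opening in m; "gripper_force": force on a finger pad.
Only numpy, scipy, OpenCV 4.12 (cv2) and the standard library are available. Lean on these libraries where they do the work, as an engineer would, in place of code of your own. Each camera call takes 0.05 s, during which the arm holds its last target. There are 200 camera calls.

## Working session

There is one attempt and no reset: what is moved stays moved. The work goes in short steps, Python scripts to look and compute and a tool call to move; the robot and the scene stay as the last step left them, time stands still between calls to the robot, and variables do not carry over. Pictures are saved under pics/ and viewed, at most 12 in all, crops included, and the job is handed in when it is done.

Besides the shell and the picture viewer there is one more tool, called after "Call:" by a JSON object that holds its "fn" and its "kwargs", one argument or row to a line. servo_tool: Moves the arm, as the interface text tells. Its arguments: {"type":"object","properties":{"moves":{"type":"array"},"force":{"type":"number"}},"required":["moves"]}

```bash
mkdir -p pics; cat > h.py <<'E'
import numpy as np, cv2
from rig import readout, imaging, manip
from scipy.spatial.transform import Rotation as Ro
def cam(n):
    st=readout.get_state(); im,d=imaging.get_image(n); return st,im,d
def RT(n,st=None):
    c=imaging.calibration(n); K=np.array(c['intrinsics']);D=np.array(c['dist'])
    if n!='wrist': return K,D,np.array(c['R']),np.array(c['t'])
    w,x,y,z=st['ee_rot']; T=np.eye(4);T[:3,:3]=Ro.from_quat([x,y,z,w]).as_matrix();T[:3,3]=st['position']
    M=np.linalg.inv(T@np.array(c['hand_eye'])); return K,D,M[:3,:3],M[:3,3]
def ray(n,px,st=None):
    K,D,R,t=RT(n,st); u=cv2.undistortPoints(np.array(px,float).reshape(-1,1,2),K,D)[:,0]
    return -R.T@t, np.c_[u,np.ones(len(u))]@R
def plane(n,px,z,st=None):
    o,d=ray(n,px,st); return o+d*((z-o[2])/d[:,2])[:,None]
def cloud(n,dep,st=None):
    v,u=np.mgrid[0:400,0:640]; px=np.c_[u.ravel(),v.ravel()].astype(float)
    o,d=ray(n,px,st); P=o+d*dep.reshape(-1,1); return P.reshape(400,640,3)
E
python3 - <<'E'
from h import *
for n in ('scene','top'):
    st,im,d=cam(n); cv2.imwrite(f'pics/{n}0.png',im[...,::-1]); np.savez(n+'0.npz',im=im,d=d)
    K,D,R,t=RT(n);print(n,-R.T@t,R[2])
st=readout.get_state();print(st['clock'],st['ee_rot'],st['width'],imaging.calibration('wrist')['hand_eye'])
E
```

```text
scene [0.94482282 0.39549978 1.01186131] [-0.43809241 -0.35737879 -0.82483661]
top [0.19977012 0.01099986 1.22842553] [ 0.237027   -0.0151311  -0.97138522]
0.1 [-1.86832262e-04  1.11664600e-01  9.93745594e-01 -8.22948406e-04] 0.08528949100233216 [[ 5.86078448e-04 -9.60579564e-01 -2.78004601e-01  7.13277118e-02]
 [ 9.99999450e-01  8.04867368e-04 -6.72870230e-04 -6.59649337e-04]
 [ 8.70102224e-04 -2.78004054e-01  9.60579507e-01 -1.23416944e-01]
 [ 0.00000000e+00  0.00000000e+00  0.00000000e+00  1.00000000e+00]]
```

View pics/scene0.png

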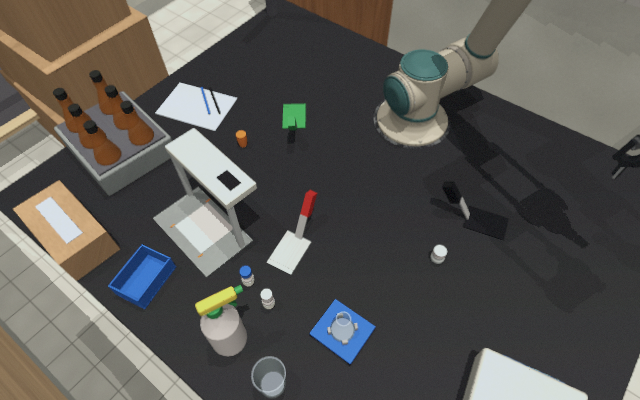

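View pics/top0.png

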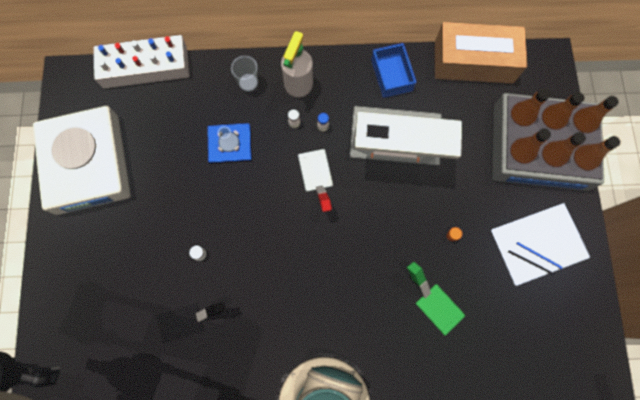

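Top view: the red-gripped lifter has its grip at (325,203) and blade at (315,170), the carrier and flask are at (229,143), the orange stopper is at (456,234), and the stand is at (400,135). The jar is at (197,254) and the vials at (294,119) and (323,122).

Look-alikes for the lifter: green at (418,272) and (440,310), black at (205,315). For the stopper there are only the brown bottles at (525,115) and similar. For the carrier there is the blue tray at (394,68). I choose the red-gripped lifter, the orange stopper and the blue plate with the flask.

```bash
cat > m1.py <<'E'
from h import *
def comp(mask,near):
    n,l,s,c=cv2.connectedComponentsWithStats(mask.astype(np.uint8)); 
    k=[i for i in range(1,n) if s[i,4]>15]; k=min(k,key=lambda i:np.hypot(*(c[i]-near)))
    return (l==k),s[k],c[k]
def rect(n,m,z):
    ct=max(cv2.findContours(m.astype(np.uint8),0,1)[0],key=cv2.contourArea)[:,0]
    P=plane(n,ct,z)[:,:2]; (c,s,a)=cv2.minAreaRect((P*1000).astype(np.float32)); return np.round(c,1),np.round(s,1),round(a,1)
seeds={'scene':dict(car=(330,325),stop=(241,139),grip=(308,205),blade=(290,252),bar=(210,165),),
 'top':dict(car=(220,155),stop=(456,234),grip=(325,203),blade=(315,170),bar=(420,135))}
for n in ('scene','top'):
    f=np.load(n+'0.npz'); im=f['im'];d=f['d']; h=cv2.cvtColor(im,cv2.COLOR_RGB2HSV); H,S,V=[h[...,i].astype(int) for i in range(3)]
    C=cloud(n,d)
    M=dict(car=(abs(H-108)<10)&(S>150)&(V>90),stop=(H>5)&(H<18)&(S>180)&(V>150),grip=((H<5)|(H>174))&(S>170)&(V>90),blade=(S<60)&(V>150),bar=(S<60)&(V>150))
    Z=dict(car=.016,stop=.045,grip=.078,blade=.003,bar=.207)
    for k in M:
        m,s,c=comp(M[k],np.array(seeds[n][k])); 
        print(n,k,s,c.round(1),'rect',rect(n,m,Z[k]),'cloud',np.nanmedian(C[m&(d>0)],0).round(3))
E
python3 m1.py
```

```text
scene car [ 310  299   65   65 1605] [342.2 332.2] rect (array([660.6, 222.3]), array([101.3, 111.1]), 1.7) cloud [0.669 0.231 0.016]Traceback (most recent call last):
  File "m1.py", line 17, in <module>
    m,s,c=comp(M[k],np.array(seeds[n][k]));
          ~~~~^^^^^^^^^^^^^^^^^^^^^^^^^^^^
  File "m1.py", line 4, in comp
    k=[i for i in range(1,n) if s[i,4]>15]; k=min(k,key=lambda i:np.hypot(*(c[i]-near)))
                                              ~~~^^^^^^^^^^^^^^^^^^^^^^^^^^^^^^^^^^^^^^^
ValueError: min() iterable argument is empty
```

```bash
python3 - <<'E'
from h import *
a=np.load('scene0.npz')['im'][60:360,140:400,::-1]; b=np.load('top0.npz')['im'][80:260,190:490,::-1]
a=cv2.resize(a,(480,554),interpolation=2); cv2.imwrite('pics/cs.png',a); cv2.imwrite('pics/ct.png',cv2.resize(b,None,fx=2.6,fy=2.6,interpolation=2))
E
```

```text
(no output)
```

View pics/ct.png

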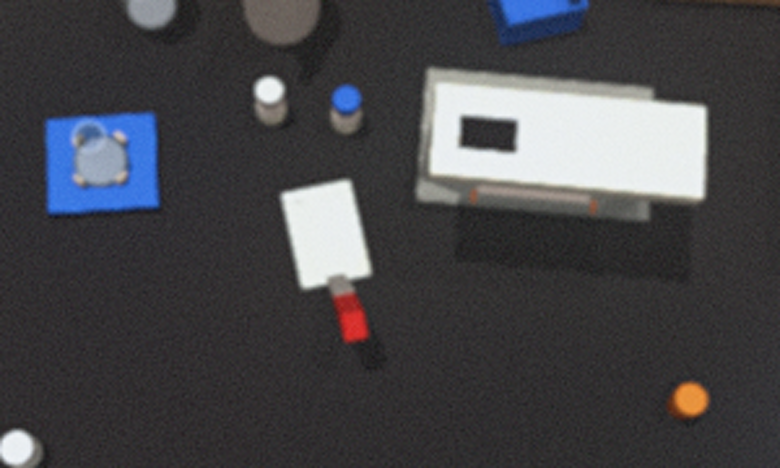

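View pics/cs.png

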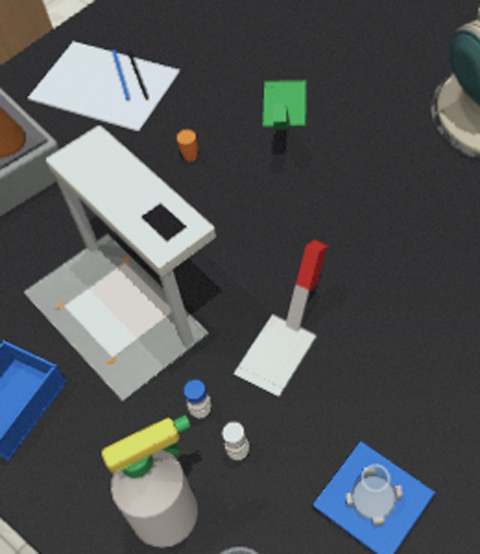

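The crops confirm it: red grip with a pale blade, orange tapered stopper, blue plate with clamped flask, and the pad's orange corners under the bar.

```bash
sed -i "s/stop=(H>5)&(H<18)&(S>180)&(V>150)/stop=(H>4)\&(H<20)\&(S>150)\&(V>60)/; s/s\[i,4\]>15/s[i,4]>12/" m1.py
cat >> m1.py <<'E'
    o=(H>3)&(H<22)&(S>70)&(V>100); nn,l,s,c=cv2.connectedComponentsWithStats(o.astype(np.uint8))
    box={'scene':(150,180,260,275),'top':(345,100,450,170)}[n]
    for i in range(1,nn):
        if box[0]<c[i][0]<box[2] and box[1]<c[i][1]<box[3]: print('mark',n,c[i].round(1),s[i,4],plane(n,[c[i]],.006).round(4))
    # stand base grey corners by cloud; vials, jar
    for nm,z,(px) in (('vial0',.062,{'scene':(267,295),'top':(293,115)}[n]),('vial1',.062,{'scene':(245,270),'top':(323,118)}[n]),('jar',.042,{'scene':(439,251),'top':(196,252)}[n])): print(nm,plane(n,[px],z).round(3))
E
python3 m1.py
```

```text
scene car [ 310  299   65   65 1605] [342.2 332.2] rect (array([660.6, 222.3]), array([101.3, 111.1]), 1.7) cloud [0.669 0.231 0.016]
scene stop [236 130  11  18 149] [241.4 137.9] rect (array([ 399.3, -328.5]), array([66.5, 27.6]), 53.5) cloud [ 0.393 -0.336  0.038]
scene grip [301 190  16  27 259] [308.2 202.9] rect (array([473. , -23.5]), array([77.5, 27.2]), 25.7) cloud [ 0.479 -0.017  0.089]
scene blade [ 267  215   44   59 1169] [289.9 248.9] rect (array([551. ,  -8.3]), array([160.9,  70.4]), 9.7) cloud [ 0.574 -0.006  0.003]
scene bar [ 165  128   91   78 2811] [208.3 164.5] rect (array([ 593.9, -212.4]), array([237.6,  85.9]), 82.3) cloud [ 0.594 -0.217  0.207]
mark scene [207.5 200.3] 11 [[ 0.5959 -0.2753  0.006 ]]
mark scene [171.8 225.6] 9 [[ 0.7081 -0.2909  0.006 ]]
mark scene [200.  255.1] 10 [[ 0.723 -0.17   0.006]]
vial0 [[0.713 0.052 0.062]]
vial1 [[ 0.699 -0.028  0.062]]
jar [[0.372 0.296 0.042]]
top car [ 207  123   45   40 1115] [229.5 143.6] rect (array([661.5, 221.3]), array([104.8, 114.6]), 1.6) cloud [0.653 0.213 0.017]
top stop [447 227  15  14 166] [454.3 233.7] rect (array([ 389.2, -339.2]), array([34.8, 33.5]), 84.1) cloud [ 0.39  -0.341  0.044]
top grip [319 194  13  18 165] [324.9 202.3] rect (array([473.7, -23. ]), array([44.7, 23.9]), 15.3) cloud [ 0.469 -0.022  0.1  ]
top blade [ 298  149   35   42 1026] [314.9 169.4] rect (array([581.1,  -3. ]), array([104.1,  72.3]), 10.0) cloud [ 0.58  -0.002  0.004]
top bar [ 353  107  109   50 3961] [408.6 131.9] rect (array([ 598.8, -210.5]), array([243.4,  96.9]), 82.3) cloud [ 0.596 -0.22   0.207]
mark top [371.7 155.1] 14 [[ 0.6138 -0.1548  0.006 ]]
mark top [417.8 159. ] 13 [[ 0.5981 -0.2762  0.006 ]]
vial0 [[0.712 0.048 0.062]]
vial1 [[ 0.7   -0.029  0.062]]
jar [[0.37  0.297 0.042]]
```

Call:
{"fn": "servo_tool", "kwargs": {
  "moves": [
    {"dp":[-0.17,-0.17,0],"delta_rot":[0,0,0],"fingers":1},
    {"dp":[-0.17,-0.17,0],"delta_rot":[0,0,0],"fingers":1},
    {"dp":[-0.17,-0.17,0],"delta_rot":[0,0,0],"fingers":1},
    {"dp":[-0.17,-0.17,0],"delta_rot":[0,0,0],"fingers":1},
    {"dp":[-0.17,-0.17,0],"delta_rot":[0,0,0],"fingers":1}
  ]
}}

```text
clock: 0.6
position: [0.256, 0.3554, 0.2497]
ee_rot: [0.0, 0.111, 0.994, -0.0]
contact_force: [0.8, -0.5, -0.2]
width: 0.0856
gripper_force: 0.0
```

Call:
{"fn": "servo_tool", "kwargs": {
  "moves": [
    {"dp":[-0.17,-0.17,0],"delta_rot":[0,0,0],"fingers":1},
    {"dp":[-0.17,-0.17,0],"delta_rot":[0,0,0],"fingers":1},
    {"dp":[-0.17,-0.17,0],"delta_rot":[0,0,0],"fingers":1},
    {"dp":[-0.17,-0.17,0],"delta_rot":[0,0,0],"fingers":1},
    {"dp":[-0.17,-0.17,0],"delta_rot":[0,0,0],"fingers":1}
  ]
}}

```text
clock: 1.1
position: [0.3841, 0.1519, 0.2499]
ee_rot: [0.0, 0.112, 0.994, 0.0]
contact_force: [0.6, 0.4, -0.5]
width: 0.0851
gripper_force: 0.0
```

Call:
{"fn": "servo_tool", "kwargs": {
  "moves": [
    {"dp":[-0.1,-0.22,0],"delta_rot":[0,0,0],"fingers":1},
    {"dp":[-0.1,-0.22,0],"delta_rot":[0,0,0],"fingers":1},
    {"dp":[-0.1,-0.22,0],"delta_rot":[0,0,0],"fingers":1}
  ]
}}

```text
clock: 1.4
position: [0.4128, 0.0098, 0.2498]
ee_rot: [-0.0, 0.112, 0.994, 0.0]
contact_force: [0.7, 0.7, -0.6]
width: 0.0854
gripper_force: 0.0
```

Call:
{"fn": "servo_tool", "kwargs": {
  "moves": [
    {"dp":[-0.04,-0.24,0],"delta_rot":[0,0,0],"fingers":1},
    {"dp":[-0.04,-0.24,0],"delta_rot":[0,0,0],"fingers":1},
    {"dp":[-0.04,-0.24,0],"delta_rot":[0,0,0],"fingers":1},
    {"dp":[-0.04,-0.24,0],"delta_rot":[0,0,0],"fingers":1},
    {"dp":[-0.04,-0.24,0],"delta_rot":[0,0,0],"fingers":1}
  ]
}}

```text
clock: 1.9
position: [0.3979, -0.233, 0.2498]
ee_rot: [-0.0, 0.112, 0.994, 0.0]
contact_force: [1.3, -0.0, -0.3]
width: 0.0857
gripper_force: 0.0
```

Call:
{"fn": "servo_tool", "kwargs": {
  "moves": [
    {"dp":[-0.04,-0.24,0.1],"delta_rot":[0,0,0],"fingers":1},
    {"dp":[-0.04,-0.24,0.1],"delta_rot":[0,0,0],"fingers":1},
    {"dp":[0,0,0.1],"delta_rot":[0,0,0],"fingers":1},
    {"dp":[0,0,0],"delta_rot":[0,0,0],"fingers":1}
  ]
}}

```text
clock: 2.3
position: [0.3912, -0.3231, 0.1888]
ee_rot: [-0.003, 0.113, 0.994, 0.003]
contact_force: [-0.5, 1.0, -0.1]
width: 0.0855
gripper_force: 0.0
```

```bash
cat >> h.py <<'E'
def pose(st):
    w,x,y,z=st['ee_rot']; return Ro.from_quat([x,y,z,w]).as_matrix(),np.array(st['position'])
def go(st,target): # dp units
    R,p=pose(st); return (R.T@(np.array(target)-p)/0.2).round(3)
E
python3 - <<'E'
from h import *
st,im,d=cam('wrist'); cv2.imwrite('pics/w1.png',im[...,::-1])
h=cv2.cvtColor(im,cv2.COLOR_RGB2HSV).astype(int); m=((h[...,0]>4)&(h[...,0]<20)&(h[...,1]>150)&(h[...,2]>60))
C=cloud('wrist',d,st); 
top=m&(d>0)&(abs(C[...,2]-.045)<.006)
ct=max(cv2.findContours(top.astype(np.uint8),0,1)[0],key=cv2.contourArea)
(c,r)=cv2.minEnclosingCircle(ct); P=plane('wrist',ct[:,0],.045,st); q,rr=cv2.minEnclosingCircle((P[:,:2]*1000).astype(np.float32))
print(m.sum(),top.sum(),c,r,q,rr,np.median(C[top],0)); print(st['position'],st['qpos']); print(go(st,[q[0]/1000,q[1]/1000,.040]))
E
```

```text
1002 750 (302.9024353027344, 195.2926788330078) 15.56578254699707 (386.5228576660156, -342.12066650390625) 15.157379150390625 [ 0.38641045 -0.34238023  0.04445028]
[ 0.39122313 -0.32310123  0.18875362] [-8.27697111e-01  2.22655360e-01  1.73937063e+00  2.66149701e-04
  1.18733306e+00 -2.17218130e+00]
[-0.003 -0.101  0.743]
```

Call:
{"fn": "servo_tool", "kwargs": {
  "moves": [
    {"dp":[0,-0.1,0.1],"delta_rot":[0,0,0],"fingers":1},
    {"dp":[0,0,0.2],"delta_rot":[0,0,0],"fingers":1},
    {"dp":[0,0,0.2],"delta_rot":[0,0,0],"fingers":1},
    {"dp":[0,0,0.15],"delta_rot":[0,0,0],"fingers":1},
    {"dp":[0,0,0.09],"delta_rot":[0,0,0],"fingers":0.6}
  ],
  "force": 50
}}

```text
clock: 2.85
position: [0.3887, -0.3413, 0.043]
ee_rot: [-0.001, 0.111, 0.994, 0.001]
contact_force: [-1.0, 0.2, -0.2]
width: 0.0733
gripper_force: 0.0
```

Call:
{"fn": "servo_tool", "kwargs": {
  "moves": [
    {"dp":[0,0,0],"delta_rot":[0,0,0],"fingers":0.1},
    {"dp":[0,0,0],"delta_rot":[0,0,0],"fingers":0.1},
    {"dp":[0,0,0],"delta_rot":[0,0,0],"fingers":0.1},
    {"dp":[0,0,0],"delta_rot":[0,0,0],"fingers":0.1},
    {"dp":[0,0,0],"delta_rot":[0,0,0],"fingers":0.1}
  ],
  "force": 50
}}

```text
clock: 3.35
position: [0.3899, -0.3437, 0.0459]
ee_rot: [0.002, 0.112, 0.994, -0.001]
contact_force: [1.0, 2.0, 8.5]
width: 0.0281
gripper_force: 49.4
```

```bash
python3 - <<'E'
from h import *
for i in range(2):
    st,im,d=cam('wrist'); print(st['position'],st['width'],st['contact_force'],st['moment'],st['gripper_force'])
cv2.imwrite('pics/w2.png',im[...,::-1])
E
```

```text
[ 0.38994877 -0.34369435  0.04592456] 0.028054989242017894 [0.96971322 1.98121157 8.46954223] [ 0.27616806 -0.08190036 -0.0023647 ] 49.43327619359479
[ 0.38994518 -0.34369339  0.04591292] 0.028185643680523058 [1.29581402 2.31445506 7.13749234] [ 0.33730233 -0.12347263  0.02876704] 49.44240398617694
```

View pics/w2.png

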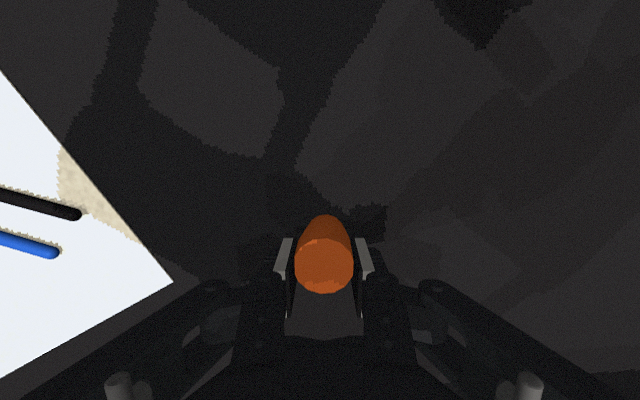

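Wrist view: the stopper's head is between the pads, its top at (323,266), and it looks upright. Lifting and measuring how it sits in the hand.

Call:
{"fn": "servo_tool", "kwargs": {
  "moves": [
    {"dp":[0,0,-0.1],"delta_rot":[0,0,0],"fingers":0.1},
    {"dp":[0,0,-0.2],"delta_rot":[0,0,0],"fingers":0.1},
    {"dp":[0,0,-0.25],"delta_rot":[0,0,0],"fingers":0.1},
    {"dp":[0,0,-0.25],"delta_rot":[0,0,0],"fingers":0.1},
    {"dp":[0,0,-0.2],"delta_rot":[0,0,0],"fingers":0.1}
  ]
}}

```text
clock: 3.95
position: [0.389, -0.3434, 0.2479]
ee_rot: [0.002, 0.112, 0.994, -0.002]
contact_force: [-0.0, -1.4, 0.2]
width: 0.0284
gripper_force: 49.4
```

Call:
{"fn": "servo_tool", "kwargs": {
  "moves": [
    {"dp":[-0.08,0.23,0],"delta_rot":[0,0,0],"fingers":0.1},
    {"dp":[-0.08,0.23,0],"delta_rot":[0,0,0],"fingers":0.1},
    {"dp":[-0.08,0.23,0],"delta_rot":[0,0,0],"fingers":0.1},
    {"dp":[-0.08,0.23,0],"delta_rot":[0,0,0],"fingers":0.1},
    {"dp":[-0.08,0.23,0],"delta_rot":[0,0,0],"fingers":0.1}
  ]
}}

```text
clock: 4.45
position: [0.5185, -0.1349, 0.245]
ee_rot: [0.001, 0.112, 0.994, -0.0]
contact_force: [1.0, -0.0, 0.6]
width: 0.0278
gripper_force: 49.4
```

```bash
cat > stop.py <<'E'
from h import *
st,im,d=cam('wrist')
h=cv2.cvtColor(im,cv2.COLOR_RGB2HSV).astype(int); m=((h[...,0]>3)&(h[...,0]<20)&(h[...,1]>150)&(h[...,2]>60)&(d>0))
C=cloud('wrist',d,st); R,p=pose(st); T=(C-p)@R
T=T[m]*1000; zt=np.percentile(T[:,2],2); 
top=T[T[:,2]<zt+3]; c,r=cv2.minEnclosingCircle(top[:,:2].astype(np.float32)); print('top in tool mm',np.array(c).round(1),round(r,1),'z',zt.round(1))
A=np.c_[top[:,:2],np.ones(len(top))]; k=np.linalg.lstsq(A,top[:,2],rcond=None)[0]; print('top tilt deg x,y',np.degrees(k[:2]).round(2),np.ptp(top,0).round(1))
print({a:np.round(st[a],4).tolist() for a in('position','ee_rot','qpos','contact_force','width')})
E
python3 stop.py
```

```text
top in tool mm [  5.1 -26.4] 40.1 z 0.4
top tilt deg x,y [-0.82  5.47] [29.7 79.2 75. ]
{'position': [0.5185, -0.1349, 0.245], 'ee_rot': [0.0009, 0.1118, 0.9937, -0.0004], 'qpos': [-0.3844, 0.2188, 1.5969, -0.0002, 1.3239, -1.731], 'contact_force': [1.0186, -0.002, 0.5785], 'width': 0.0278}
```

```bash
sed -i 's/^T=T\[m\]\*1000.*/T=T*1000; m\&=(abs(T[...,0])<25)\&(abs(T[...,1])<25)\&(abs(T[...,2])<50); T=T[m]; zt=np.percentile(T[:,2],5)/; ' stop.py; python3 stop.py
```

```text
top in tool mm [ 3.1 -1.1] 15.0 z 0.4
top tilt deg x,y [ 0.28 -1.42] [29.8 28.2  4.2]
{'position': [0.5224, -0.1279, 0.2449], 'ee_rot': [0.0028, 0.1096, 0.994, 0.0038], 'qpos': [-0.3752, 0.2206, 1.5947, 0.009, 1.3229, -1.7284], 'contact_force': [2.9418, 3.7927, 0.442], 'width': 0.028}
```

Call:
{"fn": "servo_tool", "kwargs": {
  "moves": [
    {"dp":[0,0.24,0],"delta_rot":[0,0,0],"fingers":0.1},
    {"dp":[0,0.24,0],"delta_rot":[0,0,0],"fingers":0.1},
    {"dp":[0,0.24,0],"delta_rot":[0,0,0],"fingers":0.1},
    {"dp":[0,0.24,0],"delta_rot":[0,0,0],"fingers":0.1},
    {"dp":[0,0.24,0],"delta_rot":[0,0,0],"fingers":0.1}
  ]
}}

```text
clock: 5.05
position: [0.5712, 0.0983, 0.2447]
ee_rot: [0.001, 0.112, 0.994, -0.0]
contact_force: [0.2, -0.4, -0.3]
width: 0.028
gripper_force: 49.5
```

Call:
{"fn": "servo_tool", "kwargs": {
  "moves": [
    {"dp":[0,0.24,0],"delta_rot":[0,0,0],"fingers":0.1},
    {"dp":[0,0.24,0],"delta_rot":[0,0,0],"fingers":0.1},
    {"dp":[0,0,0],"delta_rot":[0,0,0],"fingers":0.1},
    {"dp":[0,0,0],"delta_rot":[0,0,0],"fingers":0.1}
  ]
}}

```text
clock: 5.45
position: [0.5923, 0.1912, 0.244]
ee_rot: [0.0, 0.111, 0.994, -0.001]
contact_force: [0.0, -0.5, -0.6]
width: 0.0282
gripper_force: 49.6
```

```bash
cat > car.py <<'E'
from h import *
st,im,d=cam('wrist'); cv2.imwrite('pics/w3.png',im[...,::-1]); np.savez('w3.npz',im=im,d=d,pos=st['position'],q=st['ee_rot'])
h=cv2.cvtColor(im,cv2.COLOR_RGB2HSV).astype(int); m=(abs(h[...,0]-108)<10)&(h[...,1]>150)&(h[...,2]>60)
C=cloud('wrist',d,st); R,p=pose(st)
ct=max(cv2.findContours(m.astype(np.uint8),0,1)[0],key=cv2.contourArea)[:,0]
print('px',ct.min(0),ct.max(0))
P=plane('wrist',ct,.016,st)[:,:2]*1000; print('rect',cv2.minAreaRect(P.astype(np.float32)),'z',np.median(C[m&(d>0)][:,2]))
print({a:np.round(st[a],4).tolist() for a in('clock','position','ee_rot','qpos')})
E
python3 car.py
```

```text
px [308 174] [407 253]
rect ((658.5233764648438, 221.66287231445312), (101.21770477294922, 109.85320281982422), 1.7265502214431763) z 0.015575958928558564
{'clock': 5.45, 'position': [0.5923, 0.1912, 0.244], 'ee_rot': [0.0, 0.1107, 0.9939, -0.0005], 'qpos': [0.2011, 0.3507, 1.4088, -0.001, 1.3823, -1.1476]}
```

View pics/w3.png

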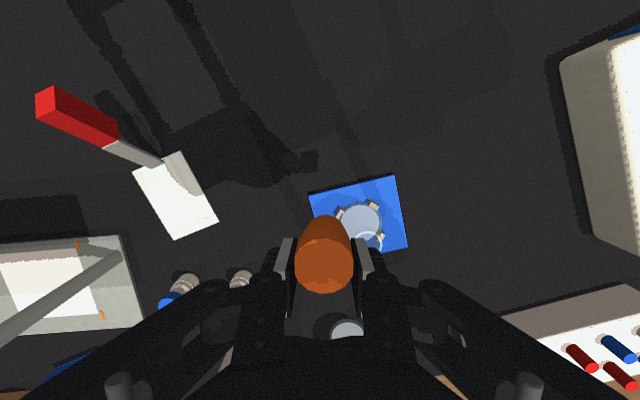

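Wrist view: stopper held at (323,265), carrier plate at (308–407, 174–253) and mouth rim near (371,243). All three cameras agree on the carrier within about 2 mm. Moving above the mouth.

Call:
{"fn": "servo_tool", "kwargs": {
  "moves": [
    {"dp":[-0.1,0.08,0],"delta_rot":[0,0,0],"fingers":0.1},
    {"dp":[-0.1,0.08,0.05],"delta_rot":[0,0,0],"fingers":0.1},
    {"dp":[-0.1,0.07,0.15],"delta_rot":[0,0,0],"fingers":0.1},
    {"dp":[-0.01,0,0.2],"delta_rot":[0,0,0],"fingers":0.1},
    {"dp":[0,0,0.09],"delta_rot":[0,0,0],"fingers":0.1}
  ]
}}

```text
clock: 6.0
position: [0.6619, 0.2191, 0.1422]
ee_rot: [-0.003, 0.113, 0.994, -0.001]
contact_force: [-0.3, -1.0, -0.4]
width: 0.0281
gripper_force: 49.6
```

Call:
{"fn": "servo_tool", "kwargs": {
  "moves": [
    {"dp":[0,0,0],"delta_rot":[0,0,0],"fingers":0.1},
    {"dp":[0,0,0],"delta_rot":[0,0,0],"fingers":0.1},
    {"dp":[0,0,0],"delta_rot":[0,0,0],"fingers":0.1}
  ]
}}

```text
clock: 6.3
position: [0.6643, 0.2214, 0.1484]
ee_rot: [0.002, 0.112, 0.994, 0.001]
contact_force: [0.2, -1.0, 0.4]
width: 0.0282
gripper_force: 49.6
```

```bash
python3 stop.py; python3 - <<'E'
from h import *
ims=[]
for n,(x,y) in dict(scene=(340,318),top=(229,135),wrist=(325,260)).items():
    st,im,d=cam(n); np.savez(n+'1.npz',im=im,d=d)
    s=40 if n!='wrist' else 100
    ims.append(cv2.resize(im[y-s:y+s,x-s:x+s,::-1],(266,266),interpolation=2))
cv2.imwrite('pics/al.png',np.hstack(ims))
E
```

```text
top in tool mm [ 3.  -0.9] 15.1 z 0.5
top tilt deg x,y [ 0.09 -1.29] [30.  28.2  4.1]
{'position': [0.6643, 0.2214, 0.1484], 'ee_rot': [0.0019, 0.1122, 0.9937, 0.0006], 'qpos': [0.2225, 0.522, 1.3651, -0.0001, 1.2505, -1.1233], 'contact_force': [0.2315, -0.9823, 0.448], 'width': 0.0282}
```

View pics/al.png

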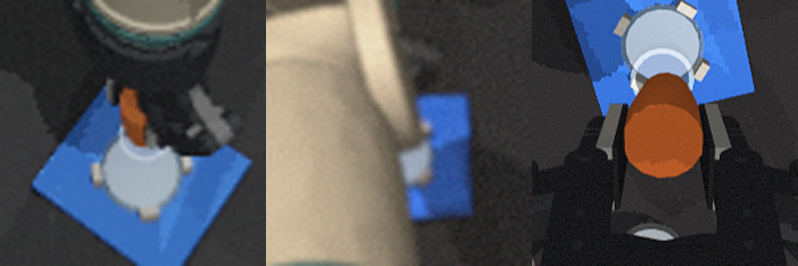

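Scene and wrist crops: stopper above the mouth, rim in the wrist picture centred near column 323, row 211, top edge near row 196. Checking numerically.

```bash
python3 - <<'E'
from h import *
st=readout.get_state(); R,p=pose(st)
a=plane('wrist',[(323,196),(300,211),(346,211)],.086,st); print('rim pts',a.round(4))
K,D,Rw,t=RT('wrist',st)
th=np.linspace(0,2*np.pi,200)
for c in ((.6585,.2217),(.661,.222)):
    X=np.c_[c[0]+.0165*np.cos(th),c[1]+.0165*np.sin(th),0*th+.086]; q=cv2.projectPoints(X,cv2.Rodrigues(Rw)[0],t,K,D)[0][:,0]; print('rim px',q.min(0),q.max(0))
f=np.load('wrist1.npz'); im=f['im'];d=f['d']; h=cv2.cvtColor(im,cv2.COLOR_RGB2HSV).astype(int)
m=(abs(h[...,0]-108)<10)&(h[...,1]>150)&(h[...,2]>60)
C=cloud('wrist',d,st); ct=max(cv2.findContours(m.astype(np.uint8),0,1)[0],key=cv2.contourArea)[:,0]
P=plane('wrist',ct,.016,st); r=cv2.minAreaRect((P[:,:2]*1000).astype(np.float32)); print(r)
# gradient: bright rim rows near col 323
g=im.astype(int).sum(2); print('col323',g[185:225,323].tolist()); print('row205',g[205,290:356].tolist())
ax=p+R@np.array([.003,-.001,.045]); print('stopper bottom',ax.round(4), 'tool',R[:,2].round(4))
E
```

```text
rim pts [[0.6429 0.2259 0.086 ]
 [0.6496 0.2086 0.086 ]
 [0.6565 0.2385 0.086 ]]
rim px [297.5810236  195.43391915] [346.60402574 241.64948329]
rim px [298.9219527  198.90335646] [347.77860384 244.80773243]
((658.4961547851562, 221.9562530517578), (100.04154205322266, 109.38124084472656), 1.48621666431427)
col323 [596, 595, 583, 594, 592, 590, 585, 581, 585, 562, 554, 645, 695, 698, 702, 631, 566, 563, 552, 564, 563, 562, 572, 565, 564, 567, 570, 566, 570, 490, 286, 179, 199, 184, 192, 176, 190, 189, 195, 208]
row205 [316, 303, 312, 312, 333, 300, 297, 309, 504, 581, 565, 567, 557, 585, 671, 701, 697, 698, 672, 587, 558, 564, 567, 558, 562, 570, 567, 562, 565, 557, 566, 564, 569, 563, 567, 567, 558, 562, 560, 570, 565, 567, 572, 564, 552, 558, 615, 672, 705, 701, 702, 689, 626, 566, 588, 596, 609, 581, 355, 328, 343, 341, 346, 239, 239, 256]
stopper bottom [0.6606 0.2219 0.1027] tool [ 2.7e-03  6.0e-04 -1.0e+00]
```

Call:
{"fn": "servo_tool", "kwargs": {
  "moves": [
    {"dp":[0.01,-0.003,0.02],"delta_rot":[0,0,0],"fingers":0.1},
    {"dp":[0,0,0.05],"delta_rot":[0,0,0],"fingers":0.1},
    {"dp":[0,0,0.04],"delta_rot":[0,0,0],"fingers":0.1},
    {"dp":[0,0,0.02],"delta_rot":[0,0,0],"fingers":0.1},
    {"dp":[0,0,0],"delta_rot":[0,0,0],"fingers":0.1}
  ],
  "force": 70
}}

```text
clock: 7.0
position: [0.6607, 0.2219, 0.1189]
ee_rot: [-0.001, 0.112, 0.994, -0.0]
contact_force: [-0.0, -0.5, -1.4]
width: 0.0272
gripper_force: 70.4
```

Call:
{"fn": "servo_tool", "kwargs": {
  "moves": [
    {"dp":[0,0,0.02],"delta_rot":[0,0,0],"fingers":0.1},
    {"dp":[0,0,0.02],"delta_rot":[0,0,0],"fingers":0.1},
    {"dp":[0,0,0],"delta_rot":[0,0,0],"fingers":0.1}
  ]
}}

```text
clock: 7.3
position: [0.6608, 0.222, 0.1168]
ee_rot: [0.001, 0.112, 0.994, 0.0]
contact_force: [-5.6, -2.5, 19.6]
width: 0.0273
gripper_force: 72.8
```

Call:
{"fn": "servo_tool", "kwargs": {
  "moves": [
    {"dp":[0,0,0.02],"delta_rot":[0,0,0],"fingers":0.1},
    {"dp":[0,0,0.01],"delta_rot":[0,0,0],"fingers":0.1},
    {"dp":[0,0,0],"delta_rot":[0,0,0],"fingers":0.1}
  ]
}}

```text
clock: 7.6
position: [0.6609, 0.222, 0.1163]
ee_rot: [0.003, 0.111, 0.994, 0.001]
contact_force: [-11.6, -5.0, 41.0]
width: 0.0273
gripper_force: 75.1
```

Call:
{"fn": "servo_tool", "kwargs": {
  "moves": [
    {"dp":[0,0,-0.03],"delta_rot":[0,0,0],"fingers":0.1},
    {"dp":[0,0,-0.025],"delta_rot":[0,0,0],"fingers":0.1},
    {"dp":[0,0,0],"delta_rot":[0,0,0],"fingers":0.1},
    {"dp":[0,0,0],"delta_rot":[0,0,0],"fingers":0.1}
  ]
}}

```text
clock: 8.0
position: [0.6613, 0.2223, 0.1166]
ee_rot: [0.0, 0.112, 0.994, 0.0]
contact_force: [0.6, -0.1, 3.6]
width: 0.027
gripper_force: 70.9
```

Balanced; releasing and going up.

Call:
{"fn": "servo_tool", "kwargs": {
  "moves": [
    {"dp":[0,0,0],"delta_rot":[0,0,0],"fingers":0.5},
    {"dp":[0,0,0],"delta_rot":[0,0,0],"fingers":0.7},
    {"dp":[0,0,0],"delta_rot":[0,0,0],"fingers":0.7},
    {"dp":[0,0,-0.1],"delta_rot":[0,0,0],"fingers":0.8},
    {"dp":[0,0,-0.15],"delta_rot":[0,0,0],"fingers":0.8}
  ]
}}

```text
clock: 8.5
position: [0.6594, 0.2217, 0.1646]
ee_rot: [-0.003, 0.112, 0.994, -0.001]
contact_force: [0.2, 0.9, 0.1]
width: 0.0685
gripper_force: 0.0
```

Call:
{"fn": "servo_tool", "kwargs": {
  "moves": [
    {"dp":[0,0,-0.25],"delta_rot":[0,0,0],"fingers":0.8},
    {"dp":[0,0,-0.2],"delta_rot":[0,0,0],"fingers":0.8},
    {"dp":[0.2,0,0],"delta_rot":[0,0,0],"fingers":0.8},
    {"dp":[0.2,0,0],"delta_rot":[0,0,0],"fingers":0.8},
    {"dp":[0,0,0],"delta_rot":[0,0,0],"fingers":0.8}
  ]
}}

```text
clock: 9.0
position: [0.5775, 0.2407, 0.2574]
ee_rot: [-0.002, 0.111, 0.994, -0.0]
contact_force: [1.2, -0.6, 0.1]
width: 0.0682
gripper_force: 0.0
```

```bash
cat > chk.py <<'E'
from h import *
st,im,d=cam('wrist'); C=cloud('wrist',d,st)
h=cv2.cvtColor(im,cv2.COLOR_RGB2HSV).astype(int)
m=(h[...,0]>3)&(h[...,0]<20)&(h[...,1]>150)&(h[...,2]>60)&(d>0)
P=C[m]; P=P[(np.hypot(P[:,0]-.66,P[:,1]-.222)<.04)&(P[:,2]>.09)]
if len(P):
    zt=np.percentile(P[:,2],90); t=P[P[:,2]>zt-.004]; c,r=cv2.minEnclosingCircle((t[:,:2]*1000).astype(np.float32)); k=np.linalg.lstsq(np.c_[t[:,:2],np.ones(len(t))],t[:,2],rcond=None)[0]
    print('stopper top z',zt.round(4),c,r,'tilt',np.degrees(k[:2]).round(1))
m=(abs(h[...,0]-108)<10)&(h[...,1]>150)&(h[...,2]>60)&(abs(C[...,2]-.016)<.006)&(d>0)
ct=max(cv2.findContours(m.astype(np.uint8),0,1)[0],key=cv2.contourArea)[:,0]
print('carrier',cv2.minAreaRect((plane('wrist',ct,.016,st)[:,:2]*1000).astype(np.float32)))
m=(h[...,1]<60)&(h[...,2]>130)&(abs(C[...,2]-.003)<.006)&(np.hypot(C[...,0]-.581,C[...,1])<.085)
if m.sum()>100:
    ct=max(cv2.findContours(m.astype(np.uint8),0,1)[0],key=cv2.contourArea)[:,0]; print('blade',cv2.minAreaRect((plane('wrist',ct,.003,st)[:,:2]*1000).astype(np.float32)),ct.min(0),ct.max(0))
m=((h[...,0]<5)|(h[...,0]>174))&(h[...,1]>150)&(h[...,2]>60)&(d>0); P=C[m]; P=P[np.hypot(P[:,0]-.477,P[:,1]+.02)<.09]; print('grip cloud',len(P),P.min(0).round(3) if len(P) else '',P.max(0).round(3) if len(P) else '')
print({a:np.round(st[a],4).tolist() for a in('clock','position','ee_rot','qpos')}); cv2.imwrite('pics/chk.png',im[...,::-1]); np.savez('chk.npz',im=im,d=d)
E
python3 chk.py
```

```text
stopper top z 0.1159 (658.3079223632812, 221.86956787109375) 15.115161895751953 tilt [0.9 1.2]
carrier ((657.4453125, 222.87518310546875), (100.19496154785156, 109.5176773071289), 1.5196306705474854)
blade ((578.4896850585938, -2.8121185302734375), (102.81480407714844, 71.75685119628906), 10.18127155303955) [108 170] [191 253]
grip cloud 2640 [ 0.445 -0.108 -0.002] [ 0.501 -0.006  0.111]
{'clock': 9.0, 'position': [0.5775, 0.2407, 0.2574], 'ee_rot': [-0.0024, 0.1105, 0.9939, -0.0], 'qpos': [0.2828, 0.3512, 1.3751, 0.0018, 1.4198, -1.0668]}
```

Stopper top is at z = 0.116 (expected 0.117), upright and centred. On to the lifter.

Call:
{"fn": "servo_tool", "kwargs": {
  "moves": [
    {"dp":[0.08,-0.22,0],"delta_rot":[0,0,0],"fingers":0.8},
    {"dp":[0.08,-0.22,0],"delta_rot":[0,0,0],"fingers":0.8},
    {"dp":[0.08,-0.22,0],"delta_rot":[0,0,0],"fingers":0.8},
    {"dp":[0.08,-0.22,0],"delta_rot":[0,0,0],"fingers":0.8},
    {"dp":[0.08,-0.22,0],"delta_rot":[0,0,0],"fingers":0.8}
  ]
}}

```text
clock: 9.55
position: [0.456, 0.0413, 0.2568]
ee_rot: [0.0, 0.111, 0.994, -0.0]
contact_force: [0.1, -0.8, 1.0]
width: 0.068
gripper_force: 0.0
```

Call:
{"fn": "servo_tool", "kwargs": {
  "moves": [
    {"dp":[0.08,-0.22,0],"delta_rot":[0,0,0],"fingers":0.8},
    {"dp":[0.08,-0.22,0],"delta_rot":[0,0,0],"fingers":0.8},
    {"dp":[0,0,0],"delta_rot":[0,0,-1],"fingers":0.8},
    {"dp":[0,0,0],"delta_rot":[0,0,-1],"fingers":0.8},
    {"dp":[0,0,0],"delta_rot":[0,0,-1],"fingers":0.8}
  ]
}}

```text
clock: 10.05
position: [0.4061, -0.037, 0.2571]
ee_rot: [0.0, -0.039, 0.999, -0.0]
contact_force: [-0.5, -0.4, 0.7]
width: 0.0683
gripper_force: 0.0
```

Call:
{"fn": "servo_tool", "kwargs": {
  "moves": [
    {"dp":[0,0,0],"delta_rot":[0,0,-1],"fingers":0.8},
    {"dp":[0,0,0],"delta_rot":[0,-1,0],"fingers":0.8},
    {"dp":[0,0,0],"delta_rot":[0,-1,0],"fingers":0.8},
    {"dp":[0,0,0],"delta_rot":[0,-1,0],"fingers":0.8},
    {"dp":[0,0,0],"delta_rot":[0,-1,0],"fingers":0.8}
  ]
}}

```text
clock: 10.55
position: [0.4064, -0.0364, 0.2576]
ee_rot: [0.2, -0.086, 0.976, 0.017]
contact_force: [0.1, -0.4, -0.0]
width: 0.0682
gripper_force: 0.0
```

Call:
{"fn": "servo_tool", "kwargs": {
  "moves": [
    {"dp":[0,0,0],"delta_rot":[0,-1,0],"fingers":0.8},
    {"dp":[0,0,0],"delta_rot":[0,-1,0],"fingers":0.8},
    {"dp":[0,0,0],"delta_rot":[0,-1,0],"fingers":0.8},
    {"dp":[0,0,0],"delta_rot":[0,-1,0],"fingers":0.8},
    {"dp":[0,0,0],"delta_rot":[0,0,0],"fingers":0.8}
  ]
}}

```text
clock: 11.05
position: [0.4184, -0.0016, 0.276]
ee_rot: [0.369, -0.067, 0.927, 0.018]
contact_force: [-0.2, 0.7, -0.2]
width: 0.0684
gripper_force: 0.0
```

```bash
cat > lf.py <<'E'
from h import *
st,im,d=cam('wrist'); cv2.imwrite('pics/lf.png',im[...,::-1]); C=cloud('wrist',d,st); h=cv2.cvtColor(im,cv2.COLOR_RGB2HSV).astype(int); R,p=pose(st)
m=((h[...,0]<5)|(h[...,0]>174))&(h[...,1]>150)&(h[...,2]>60)&(d>0); P=C[m]
print('red',len(P))
if len(P):
    P=P[np.hypot(P[:,0]-.475,P[:,1]+.02)<.08]; print(np.percentile(P,[2,50,98],axis=0).round(4).tolist()); T=(P-p)@R; print('tool',np.percentile(T,[2,50,98],axis=0).round(4).tolist())
print('x',R[:,0].round(3),'y',R[:,1].round(3),'z',R[:,2].round(3),'yaw',np.degrees(np.arctan2(R[1,2],R[0,2])).round(2),np.degrees(np.arctan2(-R[0,1],R[1,1])).round(2))
print({a:np.round(st[a],4).tolist() for a in('clock','position','qpos')}); print('to grip',go(st,[.4748,-.0212,.078]))
E
python3 lf.py
```

```text
red 1153
[[0.4467, -0.0339, 0.0559], [0.4586, -0.0223, 0.1012], [0.4811, -0.0098, 0.11]]
tool [[0.0808, -0.0343, 0.1474], [0.0957, -0.0232, 0.1509], [0.1145, -0.0134, 0.1999]]
x [-0.719 -0.111 -0.686] y [-0.138  0.99  -0.015] z [ 0.681  0.084 -0.727] yaw 7.0 7.93
{'clock': 11.05, 'position': [0.4184, -0.0016, 0.276], 'qpos': [-0.549, -0.3236, 2.2582, 0.7182, 0.7058, -2.7039]}
to grip [ 0.487 -0.121  0.904]
```

```bash
cat > kin.py <<'E'
from h import *
from scipy.optimize import least_squares
D=[([1.226,.276,1.505,0,1.361,-.121],[.128,.561,.25]),([-.8277,.22266,1.73937,.00027,1.18733,-2.17218],[.39122,-.3231,.18875]),
([-.3844,.2188,1.5969,-.0002,1.3239,-1.731],[.5185,-.1349,.245]),([.2011,.3507,1.4088,-.001,1.3823,-1.1476],[.5923,.1912,.244]),
([.2225,.522,1.3651,-.0001,1.2505,-1.1233],[.6643,.2214,.1484]),([.2828,.3512,1.3751,.0018,1.4198,-1.0668],[.5775,.2407,.2574])]
st=readout.get_state(); D.append((list(st['qpos']),list(st['position']))); Rl,_=pose(st); np.savez('tilt.npz',q=D[-1][0],p=D[-1][1],R=Rl)
r=lambda a,t:Ro.from_euler(a,t).as_matrix()
def fkR(q,s4,s6,c6): return r('z',q[0])@r('y',q[1]+q[2])@r('z',s4*q[3])@r('y',q[4])@r('z',s6*q[5]+c6)
q=D[-1][0]
for s4 in(1,-1):
  for s6 in (1,-1):
    R0=fkR(D[5][0],s4,s6,0); x,y,z,w=.1105,.9939,0,-.0024; T0=Ro.from_quat([.1105,.9939,0,-.0024]).as_matrix()
    c=Ro.from_matrix(R0.T@T0).as_rotvec(); R1=fkR(q,s4,s6,c[2]); print(s4,s6,c.round(3),np.degrees(Ro.from_matrix(R1.T@Rl).magnitude()).round(2))
E
python3 kin.py
```

```text
1 1 [-0.    -0.     1.571] 0.0
1 -1 [-0.    -0.    -0.563] 172.41
-1 1 [-4.000e-03 -1.000e-03  1.571e+00] 82.08
-1 -1 [-0.003  0.003 -0.562] 126.71
```

```bash
cat >> kin.py <<'E'
def fkp(q,k):
    a1,d1,h,L2,e,L3,d4,Lt,wx=k
    A=r('z',q[0]); B=A@r('y',q[1]); C=A@r('y',q[1]+q[2]); E=C@r('z',q[3]); F=E@r('y',q[4])
    return A@[a1,d1,h]+B@[0,0,L2]+C@[e,0,L3]+E@[0,d4,0]+F@[wx,0,Lt]
k0=[0,.0,.15,.4,0,.35,.07,.2,0]
def solve(prior=1e-3):
    return least_squares(lambda k:np.r_[np.concatenate([fkp(q,k)-p for q,p in D]),prior*(np.array(k)-k0)],k0)
s=solve(); np.save('k.npy',s.x)
print(s.x.round(4)); print([np.round((fkp(q,s.x)-p)*1000,1).tolist() for q,p in D])
E
python3 kin.py|tail -3
```

```text
-1 -1 [-0.003  0.003 -0.562] 126.71
[0.0025 0.0673 0.1357 0.6297 0.061  0.4214 0.0021 0.344  0.0026]
[[-0.3, -0.4, -0.1], [-0.0, -0.0, 0.0], [0.1, -0.1, -0.0], [0.1, 0.0, 0.1], [0.0, -0.0, 0.0], [0.2, 0.0, 0.0], [0.0, -0.0, -0.0]]
```

```bash
cat > ik.py <<'E'
from kin import fkp,fkR,r; from h import *
from scipy.optimize import least_squares
k=np.load('k.npy'); lo=np.array([-2.89,-.75,.22,-1.18,.11,-2.7]);hi=np.array([2.89,2.08,2.7,4.32,2.71,2.7])
def RT_(yaw,th,flip):
    R=r('z',np.radians(yaw))@r('y',-np.radians(th))@np.diag([-1,1,-1.]); return R@r('z',np.pi) if flip else R
def ik(p,R,q0):
    f=lambda q:np.r_[(fkp(q,k)-p)*5,Ro.from_matrix(fkR(q,1,1,np.pi/2).T@R).as_rotvec()]
    s=least_squares(f,np.clip(q0,lo+.01,hi-.01),bounds=(lo,hi)); return s.x,np.linalg.norm(s.fun)
if __name__=='__main__':
  off=lambda o,yaw,z:np.r_[np.array(o)+r('z',np.radians(yaw))[:2,0]*-.115,.078+z]
  P={'grasp':(off((.588,-.001),10.1,0),10.1),'pre-car':(off((.52,.218),1.6,.0),1.6),'car':(off((.659,.222),1.6,.03),1.6),'out':(off((.50,.0),-7.7,.05),-7.7),'stand0':(off((.661-.17,-.2225+.023),-7.7,.05),-7.7),'stand':(off((.661,-.2225),-7.7,.02),-7.7)}
  for fl in (0,1):
   for th in (32,38,44,50):
    print('flip',fl,'tilt',th)
    for n,(p,yaw) in P.items():
     best=min((ik(p,RT_(yaw,th,fl),np.r_[np.arctan2(p[1],p[0])-.1,.0,2.0,q4,.6,(1.5 if fl else -1.6)]) for q4 in(0,.6,-.6)),key=lambda a:a[1])
     print('  ',n,best[0].round(2),'err',round(best[1],4))
E
python3 ik.py | grep -v "^-\?1 \|^\["
```

```text
flip 0 tilt 32
   grasp [-0.32  0.16  2.32  0.72  0.29 -2.7 ] err 0.0954
   pre-car [ 0.54  0.18  2.36 -1.18  0.28  0.04] err 0.0089
   car [ 0.37  0.26  2.1  -0.64  0.31 -0.66] err 0.0
   out [-0.15 -0.09  2.45  0.03  0.22 -1.61] err 0.0
   stand0 [-0.83 -0.02  2.33  0.58  0.49 -2.7 ] err 0.0997
   stand [-0.62  0.26  2.13  0.74  0.35 -2.7 ] err 0.0242
flip 0 tilt 38
   grasp [-0.29  0.15  2.34  0.76  0.22 -2.7 ] err 0.1833
   pre-car [ 0.56  0.17  2.35 -1.18  0.31  0.05] err 0.1056
   car [ 0.4   0.26  2.17 -1.18  0.24 -0.1 ] err 0.0137
   out [-0.19 -0.11  2.51  0.48  0.11 -2.1 ] err 0.0342
   stand0 [-0.8  -0.04  2.36  0.62  0.42 -2.7 ] err 0.1808
   stand [-0.6   0.25  2.15  0.78  0.29 -2.7 ] err 0.1139
flip 0 tilt 44
   grasp [-0.26  0.13  2.36  0.79  0.17 -2.7 ] err 0.2718
   pre-car [ 0.58  0.16  2.35 -1.18  0.34  0.07] err 0.2023
   car [ 0.4   0.26  2.17 -1.18  0.24 -0.1 ] err 0.1133
   out [-0.03 -0.1   2.52 -1.18  0.11 -0.31] err 0.1038
   stand0 [-0.77 -0.06  2.39  0.67  0.34 -2.7 ] err 0.2623
   stand [-0.57  0.24  2.17  0.81  0.23 -2.7 ] err 0.2043
flip 0 tilt 50
   gr
[... 1044 characters left out ...]
ip 1 tilt 44
   grasp [-0.54  0.26  2.57  2.13  0.57 -1.2 ] err 0.0
   pre-car [ 0.4   0.12  2.38 -0.84  0.14  2.7 ] err 0.2518
   car [ 0.34  0.24  2.17 -0.9   0.17  2.7 ] err 0.1472
   out [-0.12 -0.05  2.64  3.19  0.22 -1.6 ] err 0.0
   stand0 [-1.17  0.04  2.56  1.45  0.65 -0.73] err 0.0
   stand [-0.71  0.3   2.31  1.93  0.41 -0.82] err 0.0
flip 1 tilt 50
   grasp [-0.61  0.37  2.67  2.29  0.8  -1.47] err 0.0
   pre-car [ 0.39  0.1   2.39 -0.87  0.11  2.7 ] err 0.3418
   car [ 0.32  0.23  2.18 -0.93  0.12  2.7 ] err 0.2397
   out [-0.08  0.    2.7   3.27  0.4  -1.65] err 0.0369
   stand0 [-1.28  0.12  2.65  1.65  0.78 -1.07] err 0.0
   stand [-0.75  0.34  2.39  2.21  0.58 -1.15] err 0.0
```

```bash
cat > ik2.py <<'E'
from ik import *
off=lambda o,yaw,z:np.r_[np.array(o)+r('z',np.radians(yaw))[:2,0]*-.115,.078+z]
P={'grasp':(off((.588,-.001),10.1,0),10.1),'lift':(off((.54,.0),10.1,.06),10.1),'pre-car':(off((.52,.218),1.6,.01),1.6),'car':(off((.659,.222),1.6,.03),1.6),'out':(off((.50,.0),-7.7,.05),-7.7),'stand0':(off((.661-.17,-.2225+.023),-7.7,.05),-7.7),'stand':(off((.661,-.2225),-7.7,.02),-7.7)}
for fl in (0,1):
  for th in (26,32,44,50,56,62,68):
   print('flip',fl,'tilt',th)
   for n,(p,yaw) in P.items():
    o=[]
    for q4 in(0,1.6,3.1):
     for q6 in (1.5,-1.5):
      for q5 in (.4,):
       q,e=ik(p,RT_(yaw,th,fl),np.r_[np.arctan2(p[1],p[0])-.1,.1,2.3,q4,q5,q6])
       if e<2e-3 and not any(np.allclose(q,x,atol=.05) for x in o): o.append(q)
    print('  ',n,[q[[0,1,2,3,4,5]].round(2).tolist() for q in o])
E
python3 ik2.py | grep -v "^-\?1 \|^\["
```

```text
flip 0 tilt 26
   grasp []
   lift [[-0.42, -0.02, 2.29, 0.5, 0.54, -2.55]]
   pre-car [[0.49, 0.15, 2.28, -0.59, 0.35, -0.59]]
   car [[0.35, 0.27, 2.02, -0.33, 0.44, -0.98]]
   out [[-0.14, -0.07, 2.37, 0.01, 0.39, -1.59]]
   stand0 []
   stand [[-0.6, 0.27, 2.06, 0.48, 0.44, -2.43]]
flip 0 tilt 32
   grasp []
   lift []
   pre-car [[0.54, 0.16, 2.35, -1.12, 0.29, -0.03]]
   car [[0.37, 0.26, 2.1, -0.64, 0.31, -0.66]]
   out [[-0.15, -0.09, 2.45, 0.03, 0.22, -1.61]]
   stand0 []
   stand []
flip 0 tilt 44
   grasp [[-0.54, 0.26, 2.57, 2.13, 0.57, 1.95]]
   lift [[-0.67, -0.0, 2.54, 1.52, 0.55, 2.52]]
   pre-car [[0.65, 0.24, 2.5, 4.17, 0.49, 1.07]]
   car [[0.43, 0.29, 2.26, 4.28, 0.31, 0.76]]
   out [[-0.12, -0.05, 2.64, 3.19, 0.22, 1.54]]
   stand0 [[-1.17, 0.04, 2.56, 1.45, 0.65, 2.41]]
   stand [[-0.71, 0.3, 2.31, 1.93, 0.41, 2.32]]
flip 0 tilt 50
   grasp [[-0.61, 0.37, 2.67, 2.29, 0.8, 1.67]]
   lift [[-0.77, 0.06, 2.64, 1.78, 0.69, 2.14]]
   pre-car [[0.71, 0.33, 2.58, 3.99, 0.7, 1.34]]
   car [[0.46, 0.33, 2.34, 3.92, 0.48, 1.14]]
   out []
   stand0 [[-1.28, 0.12, 2.65, 1.
[... 1810 characters left out ...]
 [[0.46, 0.33, 2.34, 3.92, 0.48, -2.0]]
   out []
   stand0 [[-1.28, 0.12, 2.65, 1.65, 0.78, -1.07]]
   stand [[-0.75, 0.34, 2.39, 2.21, 0.58, -1.15]]
flip 1 tilt 56
   grasp []
   lift []
   pre-car [[0.77, 0.46, 2.66, 3.9, 0.96, -1.59]]
   car [[0.49, 0.4, 2.41, 3.76, 0.69, -1.81]]
   out []
   stand0 []
   stand [[-0.78, 0.42, 2.47, 2.35, 0.79, -1.36]]
flip 1 tilt 62
   grasp []
   lift []
   pre-car []
   car [[0.51, 0.48, 2.47, 3.69, 0.92, -1.68]]
   out []
   stand0 []
   stand [[-0.82, 0.52, 2.54, 2.43, 1.02, -1.51]]
flip 1 tilt 68
   grasp []
   lift []
   pre-car []
   car [[0.54, 0.6, 2.53, 3.65, 1.17, -1.58]]
   out []
   stand0 []
   stand [[-0.85, 0.65, 2.61, 2.45, 1.28, -1.66]]
```

```bash
cat > path.py <<'E'
from ik import *
def run(q,segs,N=25,tag=1):
    p=fkp(q,k);R=fkR(q,1,1,np.pi/2)
    for p1,yaw,th in segs:
        R1=RT_(yaw,th,1); w=Ro.from_matrix(R.T@R1).as_rotvec(); bad=0; mx=0
        n=max(2,int(max(np.linalg.norm(np.array(p1)-p)/.02,np.linalg.norm(w)/.05)))
        for i in range(1,n+1):
            a=i/n; q2,e=ik(p+(np.array(p1)-p)*a,R@Ro.from_rotvec(w*a).as_matrix(),q); bad=max(bad,e); mx=max(mx,abs(q2-q).max()); q=q2
        print(np.round(p1,3),yaw,th,'q',q.round(2),'err',round(bad,4),'step',round(mx,2)); p,R=np.array(p1),R1
    return q
if __name__=='__main__':
    off=lambda o,yaw,z:np.r_[np.array(o)+r('z',np.radians(yaw))[:2,0]*-.115,.078+z]
    q=np.array([-.549,-.3236,2.2582,.7182,.7058,.4377])
    for th in (45,48):
        print('TH',th)
        g=off((.588,-.001),10.1,0); g2=g+[0,0,.12]; up=g+[0,0,.03]
        c=off((.659,.222),1.6,0); cb=c-np.r_[r('z',np.radians(1.6))[:2,0]*.13,0]
        s=off((.661,-.2225),-7.7,0.03); sb=s-np.r_[r('z',np.radians(-7.7))[:2,0]*.14,0]
        run(q,[(g2,10.1,th),(g,10.1,th),(up,10.1,th),(cb+[0,.0,.03],1.6,th),(cb,1.6,th),(c,1.6,th),(c+[0,0,.03],1.6,th),(cb+[0,0,.04],1.6,th),(sb,-7.7,th),(s,-7.7,th),(s-[0,0,.02],-7.7,th),(sb-[0,0,.02],-7.7,th)])
E
python3 path.py | grep -v "^-\?1 \|^\[0.00\|^\[\["
```

```text
TH 45
[ 0.475 -0.021  0.198] 10.1 45 q [-0.56 -0.07  2.36  1.2   0.53 -0.14] err 0.0 step 0.17
[ 0.475 -0.021  0.078] 10.1 45 q [-0.55  0.28  2.59  2.17  0.6  -1.25] err 0.0 step 0.2
[ 0.475 -0.021  0.108] 10.1 45 q [-0.55  0.17  2.53  1.93  0.53 -0.98] err 0.0 step 0.14
[0.414 0.215 0.108] 1.6 45 q [ 0.64  0.2   2.47  4.27  0.47 -2.2 ] err 0.0 step 0.25
[0.414 0.215 0.078] 1.6 45 q [ 0.64  0.29  2.52  4.05  0.54 -1.94] err 0.0 step 0.14
[0.544 0.219 0.078] 1.6 45 q [ 0.44  0.36  2.31  3.97  0.39 -2.06] err 0.0 step 0.04
[0.544 0.219 0.108] 1.6 45 q [ 0.44  0.3   2.27  4.19  0.33 -2.3 ] err 0.0 step 0.13
[0.414 0.215 0.118] 1.6 45 q [ 0.64  0.17  2.46  4.32  0.45 -2.25] err 0.008 step 0.04
[ 0.408 -0.188  0.108] -7.7 45 q [-1.06  0.15  2.56  1.74  0.61 -0.96] err 0.0 step 0.21
[ 0.547 -0.207  0.108] -7.7 45 q [-0.71  0.28  2.31  1.91  0.42 -0.81] err 0.0 step 0.07
[ 0.547 -0.207  0.088] -7.7 45 q [-0.71  0.33  2.34  2.06  0.45 -0.96] err 0.0 step 0.08
[ 0.408 -0.188  0.088] -7.7 45 q [-1.05  0.23  2.6   1.9   0.64 -1.15] err 0.0 step 0.07
TH 48
[ 0.475 -0.021  0.198] 10.1 48 q [-0.59
[... 310 characters left out ...]
2
[0.414 0.215 0.078] 1.6 48 q [ 0.67  0.34  2.56  3.97  0.65 -1.81] err 0.0 step 0.11
[0.544 0.219 0.078] 1.6 48 q [ 0.45  0.39  2.35  3.85  0.49 -1.92] err 0.0 step 0.05
[0.544 0.219 0.108] 1.6 48 q [ 0.45  0.32  2.31  4.01  0.41 -2.1 ] err 0.0 step 0.09
[0.414 0.215 0.118] 1.6 48 q [ 0.67  0.2   2.49  4.21  0.53 -2.11] err 0.0 step 0.05
[ 0.408 -0.188  0.108] -7.7 48 q [-1.1   0.19  2.61  1.85  0.69 -1.13] err 0.0246 step 0.18
[ 0.547 -0.207  0.108] -7.7 48 q [-0.73  0.3   2.36  2.07  0.5  -0.99] err 0.0 step 0.07
[ 0.547 -0.207  0.088] -7.7 48 q [-0.73  0.35  2.38  2.19  0.54 -1.12] err 0.0 step 0.07
[ 0.408 -0.188  0.088] -7.7 48 q [-1.1   0.28  2.65  1.99  0.73 -1.31] err 0.0 step 0.07
```

Call:
{"fn": "servo_tool", "kwargs": {
  "moves": [
    {"dp":[0,0,0],"delta_rot":[0,0,1],"fingers":0.8},
    {"dp":[0,0,0],"delta_rot":[0,0,1],"fingers":0.8},
    {"dp":[0,0,0],"delta_rot":[0,0,1],"fingers":0.8},
    {"dp":[0,0,0],"delta_rot":[0,0,1],"fingers":0.8},
    {"dp":[0,0,0],"delta_rot":[0,0,1],"fingers":0.8}
  ]
}}

```text
clock: 11.6
position: [0.4205, -0.0038, 0.2769]
ee_rot: [0.352, 0.166, 0.915, 0.109]
contact_force: [0.3, -0.3, -0.0]
width: 0.068
gripper_force: 0.0
```

```bash
python3 -c "
from h import *
st=readout.get_state();print(np.round(st['qpos'],3),np.round(st['position'],3))"
```

```text
[-0.55  -0.319  2.253  0.716  0.706 -2.2  ] [ 0.42  -0.004  0.277]
```

Works as modelled; continue the turn (26 more rows).

Call:
{"fn": "servo_tool", "kwargs": {
  "moves": [
    {"dp":[0,0,0],"delta_rot":[0,0,1],"fingers":0.8},
    {"dp":[0,0,0],"delta_rot":[0,0,1],"fingers":0.8},
    {"dp":[0,0,0],"delta_rot":[0,0,1],"fingers":0.8},
    {"dp":[0,0,0],"delta_rot":[0,0,1],"fingers":0.8},
    {"dp":[0,0,0],"delta_rot":[0,0,1],"fingers":0.8}
  ]
}}

```text
clock: 12.1
position: [0.4205, -0.0038, 0.2769]
ee_rot: [0.314, 0.387, 0.845, 0.193]
contact_force: [0.3, 0.4, -0.3]
width: 0.0682
gripper_force: 0.0
```

Call:
{"fn": "servo_tool", "kwargs": {
  "moves": [
    {"dp":[0,0,0],"delta_rot":[0,0,1],"fingers":0.8},
    {"dp":[0,0,0],"delta_rot":[0,0,1],"fingers":0.8},
    {"dp":[0,0,0],"delta_rot":[0,0,1],"fingers":0.8},
    {"dp":[0,0,0],"delta_rot":[0,0,1],"fingers":0.8},
    {"dp":[0,0,0],"delta_rot":[0,0,1],"fingers":0.8}
  ]
}}

```text
clock: 12.6
position: [0.4205, -0.0038, 0.2769]
ee_rot: [0.257, 0.584, 0.723, 0.264]
contact_force: [0.9, -0.3, 0.7]
width: 0.0685
gripper_force: 0.0
```

Call:
{"fn": "servo_tool", "kwargs": {
  "moves": [
    {"dp":[0,0,0],"delta_rot":[0,0,1],"fingers":0.8},
    {"dp":[0,0,0],"delta_rot":[0,0,1],"fingers":0.8},
    {"dp":[0,0,0],"delta_rot":[0,0,1],"fingers":0.8},
    {"dp":[0,0,0],"delta_rot":[0,0,1],"fingers":0.8},
    {"dp":[0,0,0],"delta_rot":[0,0,1],"fingers":0.8}
  ]
}}

```text
clock: 13.1
position: [0.4205, -0.0038, 0.2769]
ee_rot: [0.184, 0.745, 0.556, 0.32]
contact_force: [-0.1, 0.2, 0.8]
width: 0.0682
gripper_force: 0.0
```

Call:
{"fn": "servo_tool", "kwargs": {
  "moves": [
    {"dp":[0,0,0],"delta_rot":[0,0,1],"fingers":0.8},
    {"dp":[0,0,0],"delta_rot":[0,0,1],"fingers":0.8},
    {"dp":[0,0,0],"delta_rot":[0,0,1],"fingers":0.8},
    {"dp":[0,0,0],"delta_rot":[0,0,1],"fingers":0.8},
    {"dp":[0,0,0],"delta_rot":[0,0,1],"fingers":0.8}
  ]
}}

```text
clock: 13.6
position: [0.4205, -0.0038, 0.2769]
ee_rot: [0.099, 0.859, 0.354, 0.355]
contact_force: [-0.9, -0.2, 0.2]
width: 0.0683
gripper_force: 0.0
```

Call:
{"fn": "servo_tool", "kwargs": {
  "moves": [
    {"dp":[0,0,0],"delta_rot":[0,0,1],"fingers":0.8},
    {"dp":[0,0,0],"delta_rot":[0,0,1],"fingers":0.8},
    {"dp":[0,0,0],"delta_rot":[0,0,1],"fingers":0.8},
    {"dp":[0,0,0],"delta_rot":[0,0,1],"fingers":0.8},
    {"dp":[0,0,0],"delta_rot":[0,0,1],"fingers":0.8}
  ]
}}

```text
clock: 14.1
position: [0.4205, -0.0038, 0.2769]
ee_rot: [0.008, 0.92, 0.131, 0.369]
contact_force: [-0.4, 0.1, -0.1]
width: 0.0683
gripper_force: 0.0
```

Call:
{"fn": "servo_tool", "kwargs": {
  "moves": [
    {"dp":[0,0,0],"delta_rot":[0,0,1],"fingers":0.8},
    {"dp":[0,0,0],"delta_rot":[0,0,0],"fingers":0.8}
  ]
}}

```text
clock: 14.3
position: [0.4204, -0.0037, 0.2769]
ee_rot: [-0.01, 0.925, 0.087, 0.369]
contact_force: [-0.3, -0.4, 0.9]
width: 0.0684
gripper_force: 0.0
```

```bash
cat >> h.py <<'E'
def tgt(yaw,th):
    r=lambda a,t:Ro.from_euler(a,t,degrees=True).as_matrix()
    return r('z',yaw)@r('y',-th)@np.diag([-1,1,-1.])@r('z',180)
def info(p,yaw,th):
    st=readout.get_state(); R,_=pose(st); q=np.array(st['qpos'])
    z=R[:,2]; print('clock',round(st['clock'],2),'pos',np.round(st['position'],4),'tilt',np.degrees(np.arcsin(np.hypot(z[0],z[1]))).round(2),'yaw',np.degrees(np.arctan2(R[0,1],-R[1,1])).round(2),'q',q.round(2),'w',round(st['width'],4),'F',np.round(st['contact_force'],1),'gf',round(st['gripper_force'],1))
    print('rot',(Ro.from_matrix(R.T@tgt(yaw,th)).as_rotvec()/.1).round(2),'dp now-axes',go(st,p),'dp tgt-axes',(tgt(yaw,th).T@(np.array(p)-st['position'])/.2).round(3)); print('tgt axes units: fwd',(tgt(yaw,th).T@[np.cos(np.radians(yaw)),np.sin(np.radians(yaw)),0]).round(3),'left',(tgt(yaw,th).T@[-np.sin(np.radians(yaw)),np.cos(np.radians(yaw)),0]).round(3),'up',(tgt(yaw,th).T@[0,0,1]).round(3))
E
python3 -c "
from h import *
info([.4748,-.0212,.198],10.1,47)"
```

```text
clock 14.3 pos [ 0.4204 -0.0037  0.2769] tilt 43.29 yaw 9.65 q [-0.55 -0.32  2.25  0.72  0.71  0.4 ] w 0.0684 F [-0.3 -0.4  0.9] gf 0.0
rot [0.38 0.66 0.27] dp now-axes [-0.09   0.114  0.465] dp tgt-axes [-0.117  0.134  0.454]
tgt axes units: fwd [0.682 0.    0.731] left [ 0. -1. -0.] up [ 0.731  0.    -0.682]
```

Call:
{"fn": "servo_tool", "kwargs": {
  "moves": [
    {"dp":[0,0,0],"delta_rot":[0.38,0.66,0.27],"fingers":0.8},
    {"dp":[-0.023,0.027,0.09],"delta_rot":[0,0,0],"fingers":0.8},
    {"dp":[-0.023,0.027,0.09],"delta_rot":[0,0,0],"fingers":0.8},
    {"dp":[-0.023,0.027,0.09],"delta_rot":[0,0,0],"fingers":0.8},
    {"dp":[-0.023,0.027,0.09],"delta_rot":[0,0,0],"fingers":0.8}
  ]
}}

```text
clock: 14.8
position: [0.464, -0.018, 0.2137]
ee_rot: [-0.035, 0.913, 0.082, 0.398]
contact_force: [-0.3, -0.4, -0.4]
width: 0.0685
gripper_force: 0.0
```

Call:
{"fn": "servo_tool", "kwargs": {
  "moves": [
    {"dp":[-0.023,0.027,0.09],"delta_rot":[0,0,0],"fingers":0.8},
    {"dp":[0,0,0],"delta_rot":[0,0,0],"fingers":0.8},
    {"dp":[0,0,0],"delta_rot":[0,0,0],"fingers":0.8}
  ]
}}

```text
clock: 15.1
position: [0.474, -0.0205, 0.1983]
ee_rot: [-0.036, 0.913, 0.081, 0.397]
contact_force: [0.2, 0.6, -1.0]
width: 0.0685
gripper_force: 0.0
```

```bash
python3 lf.py; python3 -c "
from h import *
info([.4748,-.0212,.078],10.1,47)"
```

```text
red 1764
[[0.4534, -0.0332, 0.0007], [0.4684, -0.0221, 0.1031], [0.497, -0.0101, 0.1109]]
tool [[-0.1349, -0.0086, 0.0509], [-0.0751, 0.0009, 0.0557], [-0.0676, 0.011, 0.1301]]
x [0.671 0.119 0.731] y [ 0.176 -0.984 -0.002] z [ 0.72   0.13  -0.682] yaw 10.25 -169.84
{'clock': 15.1, 'position': [0.474, -0.0205, 0.1983], 'qpos': [-0.5834, -0.0689, 2.3887, 1.3019, 0.5515, -0.262]}
to grip [-0.438  0.005  0.412]
clock 15.15 pos [ 0.4739 -0.0204  0.1988] tilt 47.07 yaw 10.16 q [-0.58 -0.07  2.39  1.3   0.55 -0.26] w 0.0685 F [-0.7 -1.   0.1] gf 0.0
rot [-0.01 -0.01  0.  ] dp now-axes [-0.44   0.005  0.414] dp tgt-axes [-0.439  0.005  0.415]
tgt axes units: fwd [0.682 0.    0.731] left [ 0. -1. -0.] up [ 0.731  0.    -0.682]
```

View pics/lf.png

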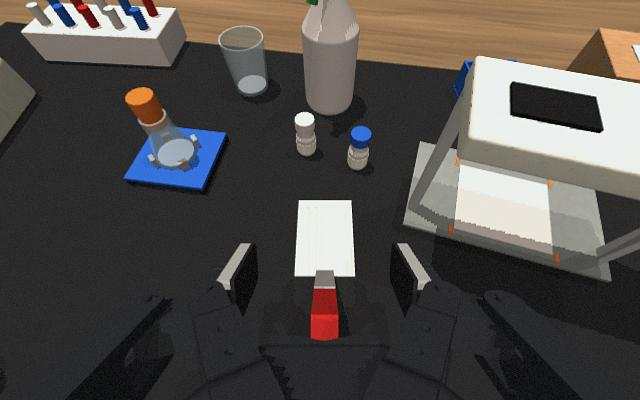

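Wrist view: the stoppered flask stands on the carrier at (170,150), the red grip at (323,315) is midway between the fingers, the blade at (324,238) is in line, and the stand is on the right. Descending.

Call:
{"fn": "servo_tool", "kwargs": {
  "moves": [
    {"dp":[-0.065,0.002,0.061],"delta_rot":[0,0,0],"fingers":0.8},
    {"dp":[-0.065,0.003,0.061],"delta_rot":[0,0,0],"fingers":0.8},
    {"dp":[-0.065,0,0.061],"delta_rot":[0,0,0],"fingers":0.8},
    {"dp":[-0.065,0,0.061],"delta_rot":[0,0,0],"fingers":0.8},
    {"dp":[-0.065,0,0.061],"delta_rot":[0,0,0],"fingers":0.8}
  ]
}}

```text
clock: 15.65
position: [0.4749, -0.0216, 0.1104]
ee_rot: [-0.034, 0.913, 0.081, 0.399]
contact_force: [0.1, 1.5, 0.4]
width: 0.0684
gripper_force: 0.0
```

Call:
{"fn": "servo_tool", "kwargs": {
  "moves": [
    {"dp":[-0.065,0,0.061],"delta_rot":[0,0,0],"fingers":0.8},
    {"dp":[-0.05,0,0.049],"delta_rot":[0,0,0],"fingers":0.6},
    {"dp":[0,0,0],"delta_rot":[0,0,0],"fingers":0.5},
    {"dp":[0,0,0],"delta_rot":[0,0,0],"fingers":0.5}
  ]
}}

```text
clock: 16.05
position: [0.4751, -0.021, 0.0782]
ee_rot: [-0.036, 0.913, 0.081, 0.398]
contact_force: [-0.1, 0.2, 0.5]
width: 0.0427
gripper_force: 0.0
```

```bash
python3 lf.py|sed -n 1,3p; python3 -c "
from h import *
info([.4748,-.0212,.078],10.1,47)"
```

```text
red 4810
[[0.447, -0.0339, 0.0675], [0.4606, -0.0232, 0.1029], [0.4931, -0.0106, 0.1106]]
tool [[-0.0058, -0.0098, -0.0338], [0.0086, -0.0002, -0.0294], [0.0191, 0.0095, 0.0223]]
clock 16.1 pos [ 0.4753 -0.0211  0.0786] tilt 47.19 yaw 10.12 q [-0.58  0.3   2.61  2.2   0.67 -1.32] w 0.0427 F [ 0.5  0.8 -0.2] gf 0.0
rot [-0.   -0.03  0.  ] dp now-axes [-0.004  0.     0.   ] dp tgt-axes [-0.004  0.     0.   ]
tgt axes units: fwd [0.682 0.    0.731] left [ 0. -1. -0.] up [ 0.731  0.    -0.682]
```

Call:
{"fn": "servo_tool", "kwargs": {
  "moves": [
    {"dp":[0,0,0],"delta_rot":[0,0,0],"fingers":0},
    {"dp":[0,0,0],"delta_rot":[0,0,0],"fingers":0},
    {"dp":[0,0,0],"delta_rot":[0,0,0],"fingers":0},
    {"dp":[0,0,0],"delta_rot":[0,0,0],"fingers":0},
    {"dp":[0,0,0],"delta_rot":[0,0,0],"fingers":0}
  ],
  "force": 110
}}

```text
clock: 16.6
position: [0.4751, -0.021, 0.0788]
ee_rot: [-0.035, 0.913, 0.08, 0.399]
contact_force: [-5.7, -1.9, 7.7]
width: 0.0188
gripper_force: 107.3
```

```bash
python3 -c "
from h import *
info([.4748,-.0212,.108],10.1,47)"
```

```text
clock 16.6 pos [ 0.4751 -0.021   0.0788] tilt 47.25 yaw 10.06 q [-0.58  0.3   2.61  2.2   0.68 -1.32] w 0.0188 F [-5.7 -1.9  7.7] gf 107.3
rot [ 0.   -0.04 -0.01] dp now-axes [ 0.106  0.001 -0.1  ] dp tgt-axes [ 0.106  0.001 -0.101]
tgt axes units: fwd [0.682 0.    0.731] left [ 0. -1. -0.] up [ 0.731  0.    -0.682]
```

Call:
{"fn": "servo_tool", "kwargs": {
  "moves": [
    {"dp":[0.055,0,-0.051],"delta_rot":[0,0,0],"fingers":0},
    {"dp":[0.055,0,-0.051],"delta_rot":[0,0,0],"fingers":0},
    {"dp":[-0.068,0,-0.073],"delta_rot":[0,0,0],"fingers":0},
    {"dp":[-0.068,0,-0.073],"delta_rot":[0,0,0],"fingers":0},
    {"dp":[0,0,0],"delta_rot":[-0.54,0,0.505],"fingers":0}
  ]
}}

```text
clock: 17.1
position: [0.4337, -0.0313, 0.1071]
ee_rot: [-0.019, 0.916, 0.043, 0.398]
contact_force: [-0.1, -0.4, 0.3]
width: 0.0188
gripper_force: 107.5
```

Call:
{"fn": "servo_tool", "kwargs": {
  "moves": [
    {"dp":[0,0,0],"delta_rot":[-0.54,0,0.505],"fingers":0},
    {"dp":[0,0,0],"delta_rot":[0,0,0],"fingers":0},
    {"dp":[0,0,0],"delta_rot":[0,0,0],"fingers":0}
  ]
}}

```text
clock: 17.4
position: [0.4352, -0.027, 0.1075]
ee_rot: [-0.007, 0.917, 0.014, 0.399]
contact_force: [-0.3, -0.7, -1.5]
width: 0.019
gripper_force: 107.7
```

```bash
cat > bl.py <<'E'
from h import *
def blade(z,n='wrist'):
    st,im,d=cam(n); cv2.imwrite('pics/bl.png',im[...,::-1]); C=cloud(n,d,st); h=cv2.cvtColor(im,cv2.COLOR_RGB2HSV).astype(int); R,p=pose(st)
    m=(h[...,1]<60)&(h[...,2]>110)&(d>0); f=R[:2,2]/np.hypot(*R[:2,2]); L=(C-p)[...,:2]; a=L@f; b=L@np.array([-f[1],f[0]])
    m&=(a>.04)&(a<.19)&(abs(b)<.06)&(C[...,2]<z+.02)&(C[...,2]>z-.02)
    ct=max(cv2.findContours(m.astype(np.uint8),0,1)[0],key=cv2.contourArea)[:,0]
    B=C[m]; k=np.linalg.lstsq(np.c_[a[m],b[m],np.ones(m.sum())],B[:,2],rcond=None)[0]
    r=cv2.minAreaRect((plane(n,ct,z,st)[:,:2]*1000).astype(np.float32)); print('blade rect',r,'pitch,roll deg',np.degrees(k[:2]).round(2),'z at a=.115',(k[2]+k[0]*.115).round(4)); print('a range',np.percentile(a[m],[1,99]).round(4),'b',np.percentile(b[m],[1,99]).round(4))
import sys; blade(float(sys.argv[1]))
E
python3 bl.py .033; python3 -c "
from h import *
info([.414,.215,.105],1.6,47)"
```

```text
blade rect ((537.6492919921875, -24.203144073486328), (101.17418670654297, 69.34095001220703), 1.8289932012557983) pitch,roll deg [-0.82  0.02] z at a=.115 0.0308
a range [0.0542 0.1552] b [-0.0349  0.0337]
clock 17.45 pos [ 0.4355 -0.0275  0.1076] tilt 47.06 yaw 1.78 q [-0.58  0.14  2.66  2.25  0.57 -1.21] w 0.0188 F [ 0.9  1.1 -0.9] gf 107.7
rot [-0.03 -0.01  0.01] dp now-axes [-0.058 -1.215 -0.042] dp tgt-axes [-0.06  -1.215 -0.045]
tgt axes units: fwd [0.682 0.    0.731] left [ 0. -1. -0.] up [ 0.731  0.    -0.682]
```

```bash
cat > sim.py <<'E'
from path import *
st=readout.get_state(); q=np.array(st['qpos'])
z=.1
run(q,[((.445,.04,.105),1.6,47),((.445,.09,.105),1.6,47),((.43,.14,.105),1.6,47),((.42,.215,.1),1.6,47)])
E
python3 sim.py | grep err
```

```text
[0.445 0.04  0.105] 1.6 47 q [-0.19  0.16  2.65  2.8   0.5  -1.42] err 0.0 step 0.19
[0.445 0.09  0.105] 1.6 47 q [ 0.07  0.17  2.61  3.21  0.47 -1.6 ] err 0.0 step 0.21
[0.43  0.14  0.105] 1.6 47 q [ 0.33  0.19  2.59  3.63  0.48 -1.8 ] err 0.0 step 0.21
[0.42  0.215 0.1  ] 1.6 47 q [ 0.63  0.24  2.5   4.1   0.53 -2.01] err 0.0 step 0.18
```

Call:
{"fn": "servo_tool", "kwargs": {
  "moves": [
    {"dp":[0.009,-0.084,0.009],"delta_rot":[0,0,0],"fingers":0},
    {"dp":[0.009,-0.084,0.009],"delta_rot":[0,0,0],"fingers":0},
    {"dp":[0.009,-0.084,0.009],"delta_rot":[0,0,0],"fingers":0},
    {"dp":[0.009,-0.084,0.009],"delta_rot":[0,0,0],"fingers":0},
    {"dp":[0,-0.083,0],"delta_rot":[0,0,0],"fingers":0}
  ]
}}

```text
clock: 17.95
position: [0.4443, 0.0565, 0.1082]
ee_rot: [-0.006, 0.917, 0.013, 0.4]
contact_force: [-0.3, 0.2, -1.9]
width: 0.0188
gripper_force: 107.7
```

Call:
{"fn": "servo_tool", "kwargs": {
  "moves": [
    {"dp":[0,-0.083,0],"delta_rot":[0,0,0],"fingers":0},
    {"dp":[0,-0.083,0],"delta_rot":[0,0,0],"fingers":0},
    {"dp":[-0.017,-0.083,-0.018],"delta_rot":[0,0,0],"fingers":0},
    {"dp":[-0.017,-0.083,-0.018],"delta_rot":[0,0,0],"fingers":0},
    {"dp":[-0.017,-0.083,-0.018],"delta_rot":[0,0,0],"fingers":0}
  ]
}}

```text
clock: 18.45
position: [0.4266, 0.1394, 0.1081]
ee_rot: [-0.006, 0.917, 0.013, 0.399]
contact_force: [0.7, 0.7, -0.7]
width: 0.0183
gripper_force: 107.7
```

Call:
{"fn": "servo_tool", "kwargs": {
  "moves": [
    {"dp":[-0.007,-0.075,-0.007],"delta_rot":[0,0,0],"fingers":0},
    {"dp":[-0.007,-0.075,-0.007],"delta_rot":[0,0,0],"fingers":0},
    {"dp":[-0.007,-0.075,-0.007],"delta_rot":[0,0,0],"fingers":0},
    {"dp":[-0.007,-0.075,-0.007],"delta_rot":[0,0,0],"fingers":0},
    {"dp":[0,0,0],"delta_rot":[0,0,0],"fingers":0}
  ]
}}

```text
clock: 18.95
position: [0.4175, 0.2005, 0.1083]
ee_rot: [-0.007, 0.916, 0.014, 0.4]
contact_force: [-0.0, 0.1, -1.1]
width: 0.0188
gripper_force: 107.8
```

```bash
cat > cb.py <<'E'
from h import *
st,im,d=cam('wrist'); cv2.imwrite('pics/cb.png',im[...,::-1]); C=cloud('wrist',d,st); h=cv2.cvtColor(im,cv2.COLOR_RGB2HSV).astype(int)
import sys; z=float(sys.argv[1])
m=(abs(h[...,0]-108)<10)&(h[...,1]>150)&(h[...,2]>60)&(d>0)&(abs(C[...,2]-z)<.008)
n,l,s,c=cv2.connectedComponentsWithStats(m.astype(np.uint8)); m=(l==1+np.argmax(s[1:,4])); B=C[m]
ct=max(cv2.findContours(m.astype(np.uint8),0,1)[0],key=cv2.contourArea)[:,0]
k=np.linalg.lstsq(np.c_[B[:,:2],np.ones(len(B))],B[:,2],rcond=None)[0]
print('carrier',cv2.minAreaRect((plane('wrist',ct,z,st)[:,:2]*1000).astype(np.float32)),'z',np.median(B[:,2]).round(4),'slope deg',np.degrees(k[:2]).round(2))
E
python3 cb.py .016; python3 bl.py .028; python3 -c "
from h import *
info([.42,.215,.0825],1.6,47)"
```

```text
carrier ((655.046142578125, 222.52798461914062), (104.18968963623047, 109.4324722290039), 1.7026044130325317) z 0.0158 slope deg [ 0.59 -0.04]
blade rect ((523.8145141601562, 202.26080322265625), (104.07030487060547, 71.22685241699219), 1.7563015222549438) pitch,roll deg [-0.51  0.13] z at a=.115 0.0316
a range [0.0545 0.1554] b [-0.0349  0.0338]
clock 19.05 pos [0.417  0.1987 0.108 ] tilt 47.1 yaw 1.66 q [ 0.58  0.2   2.52  4.05  0.51 -2.02] w 0.0188 F [-0.4 -0.1 -2.5] gf 107.8
rot [-0.02 -0.02 -0.01] dp now-axes [-0.081 -0.081  0.1  ] dp tgt-axes [-0.081 -0.081  0.1  ]
tgt axes units: fwd [0.682 0.    0.731] left [ 0. -1. -0.] up [ 0.731  0.    -0.682]
```

Call:
{"fn": "servo_tool", "kwargs": {
  "moves": [
    {"dp":[0,-0.084,0],"delta_rot":[0,0,0],"fingers":0},
    {"dp":[-0.04,0,0.05],"delta_rot":[0,0,0],"fingers":0},
    {"dp":[-0.041,0,0.05],"delta_rot":[0,0,0],"fingers":0},
    {"dp":[0,0,0],"delta_rot":[0,0,0],"fingers":0},
    {"dp":[0,0,0],"delta_rot":[0,0,0],"fingers":0}
  ]
}}

```text
clock: 19.55
position: [0.4197, 0.2144, 0.0822]
ee_rot: [-0.006, 0.917, 0.012, 0.399]
contact_force: [0.7, -0.6, -1.5]
width: 0.0186
gripper_force: 107.9
```

```bash
python3 bl.py .006; python3 -c "
from h import *
info([.545,.2192,.0825],1.7,47)"
```

```text
blade rect ((522.8519897460938, 216.7464141845703), (102.79960632324219, 70.65401458740234), 1.6007825136184692) pitch,roll deg [-0.77 -0.04] z at a=.115 0.0054
a range [0.054  0.1553] b [-0.0352  0.0341]
clock 19.6 pos [0.4198 0.2146 0.0826] tilt 47.06 yaw 1.54 q [ 0.63  0.3   2.53  3.98  0.59 -1.88] w 0.0189 F [-0.4  0.4 -1.4] gf 107.9
rot [ 0.01 -0.01 -0.03] dp now-axes [ 0.426 -0.006  0.459] dp tgt-axes [ 0.427 -0.004  0.458]
tgt axes units: fwd [0.682 0.    0.731] left [ 0. -1.  0.] up [ 0.731  0.    -0.682]
```

Call:
{"fn": "servo_tool", "kwargs": {
  "moves": [
    {"dp":[0.062,-0.001,0.065],"delta_rot":[0,0,0],"fingers":0},
    {"dp":[0.062,-0.001,0.065],"delta_rot":[0,0,0],"fingers":0},
    {"dp":[0.062,-0.001,0.065],"delta_rot":[0,0,0],"fingers":0},
    {"dp":[0.061,-0.001,0.065],"delta_rot":[0,0,0],"fingers":0}
  ]
}}

```text
clock: 20.0
position: [0.4922, 0.2179, 0.0841]
ee_rot: [-0.007, 0.917, 0.012, 0.4]
contact_force: [0.2, 0.5, -1.3]
width: 0.0187
gripper_force: 108.1
```

```bash
python3 cb.py .016; python3 -c "
from h import *
info([.545,.2192,.0825],1.7,47)"
```

```text
carrier ((656.0594482421875, 222.61279296875), (103.30990600585938, 109.23470306396484), 1.5602716207504272) z 0.0157 slope deg [ 0.58 -0.04]
clock 20.05 pos [0.496  0.2186 0.0855] tilt 47.43 yaw 1.51 q [ 0.5   0.34  2.41  3.91  0.5  -1.94] w 0.0186 F [ 3.  -0.  -0.8] gf 107.9
rot [ 0.   -0.07 -0.05] dp now-axes [0.155 0.003 0.191] dp tgt-axes [0.156 0.004 0.189]
tgt axes units: fwd [0.682 0.    0.731] left [ 0. -1.  0.] up [ 0.731  0.    -0.682]
```

Call:
{"fn": "servo_tool", "kwargs": {
  "moves": [
    {"dp":[0,0,0],"delta_rot":[0,0,0],"fingers":0},
    {"dp":[0,0,0],"delta_rot":[0,0,0],"fingers":0}
  ]
}}

```text
clock: 20.25
position: [0.4903, 0.2178, 0.0828]
ee_rot: [-0.006, 0.917, 0.012, 0.398]
contact_force: [0.3, 0.3, -1.3]
width: 0.0187
gripper_force: 107.9
```

```bash
python3 -c "
from h import *
info([.545,.2192,.0825],1.7,47)"
```

```text
clock 20.25 pos [0.4903 0.2178 0.0828] tilt 46.97 yaw 1.59 q [ 0.5   0.33  2.42  3.91  0.5  -1.94] w 0.0187 F [ 0.3  0.3 -1.3] gf 107.9
rot [ 0.    0.   -0.03] dp now-axes [0.186 0.    0.201] dp tgt-axes [0.185 0.001 0.201]
tgt axes units: fwd [0.682 0.    0.731] left [ 0. -1.  0.] up [ 0.731  0.    -0.682]
```

Call:
{"fn": "servo_tool", "kwargs": {
  "moves": [
    {"dp":[0.046,0,0.05],"delta_rot":[0,0,0],"fingers":0},
    {"dp":[0.046,0,0.05],"delta_rot":[0,0,0],"fingers":0},
    {"dp":[0.046,0,0.05],"delta_rot":[0,0,0],"fingers":0},
    {"dp":[0.046,0,0.05],"delta_rot":[0,0,0],"fingers":0},
    {"dp":[0,0,0],"delta_rot":[0,0,0],"fingers":0}
  ]
}}

```text
clock: 20.75
position: [0.5484, 0.2199, 0.0835]
ee_rot: [-0.007, 0.916, 0.012, 0.4]
contact_force: [0.3, 0.1, -1.5]
width: 0.0189
gripper_force: 108.1
```

Call:
{"fn": "servo_tool", "kwargs": {
  "moves": [
    {"dp":[0,0,0],"delta_rot":[0,0,0],"fingers":0},
    {"dp":[0.015,0,-0.013],"delta_rot":[0,0,0],"fingers":0},
    {"dp":[0.015,0,-0.013],"delta_rot":[0,0,0],"fingers":0},
    {"dp":[0,0,0],"delta_rot":[0,0,0],"fingers":0},
    {"dp":[0,0,0],"delta_rot":[0,0,0],"fingers":0}
  ]
}}

```text
clock: 21.25
position: [0.5451, 0.2198, 0.0906]
ee_rot: [-0.007, 0.917, 0.013, 0.399]
contact_force: [-0.2, -0.7, -3.3]
width: 0.0187
gripper_force: 107.9
```

```bash
python3 cb.py .018; python3 -c "
from h import *
info([.545,.2192,.11],1.7,47)"
```

```text
carrier ((609.1488647460938, 221.5637969970703), (3.608323335647583, 109.42294311523438), 1.6323579549789429) z 0.0172 slope deg [-32.18  -0.94]
clock 21.3 pos [0.5452 0.2198 0.0905] tilt 46.99 yaw 1.63 q [ 0.43  0.35  2.32  3.93  0.42 -2.03] w 0.019 F [ 0.5 -0.1 -3.4] gf 107.9
rot [-0.01  0.   -0.02] dp now-axes [ 0.071  0.003 -0.067] dp tgt-axes [ 0.071  0.003 -0.067]
tgt axes units: fwd [0.682 0.    0.731] left [ 0. -1.  0.] up [ 0.731  0.    -0.682]
```

Call:
{"fn": "servo_tool", "kwargs": {
  "moves": [
    {"dp":[0.015,0,-0.014],"delta_rot":[0,0,0],"fingers":0},
    {"dp":[0.022,0,-0.02],"delta_rot":[0,0,0],"fingers":0},
    {"dp":[0.022,0,-0.02],"delta_rot":[0,0,0],"fingers":0},
    {"dp":[0.01,0,-0.01],"delta_rot":[0,0,0],"fingers":0},
    {"dp":[0,0,0],"delta_rot":[0,0,0],"fingers":0}
  ],
  "force": 118
}}

```text
clock: 21.8
position: [0.546, 0.2198, 0.1102]
ee_rot: [-0.007, 0.917, 0.012, 0.4]
contact_force: [0.1, -0.2, -3.1]
width: 0.0187
gripper_force: 115.2
```

```bash
python3 cb.py .039; python3 - <<'E'
from path import *
st=readout.get_state(); q=np.array(st['qpos'])
from h import info
run(q,[((.447,.217,.108),1.6,47),((.45,.14,.108),1.6,47),((.455,.09,.108),0,47),((.455,.04,.108),-3,47),((.44,-.05,.108),-7.7,47),((.43,-.19,.108),-7.7,47),((.547,-.207,.104),-7.7,47)])
info([.447,.217,.108],1.6,47)
E
```

```text
carrier ((658.4926147460938, 223.13668823242188), (101.51874542236328, 109.67794036865234), 1.590474247932434) z 0.0394 slope deg [0.14 0.07]
1 1 [-0.    -0.     1.571] 0.0
1 -1 [-0.    -0.    -0.563] 124.62
-1 1 [-4.000e-03 -1.000e-03  1.571e+00] 103.67
-1 -1 [-0.003  0.003 -0.562] 41.52
[-0.0011  0.0694  0.1399  0.6294  0.0607  0.4215  0.      0.3481 -0.001 ]
[[-0.3, -0.3, -0.1], [0.0, -0.1, -0.1], [0.1, -0.1, -0.0], [0.1, 0.0, 0.1], [0.0, -0.0, 0.1], [0.1, 0.0, 0.0], [-0.0, -0.0, 0.0]]
[0.447 0.217 0.108] 1.6 47 q [ 0.58  0.24  2.45  4.11  0.48 -2.09] err 0.0 step 0.04
[0.45  0.14  0.108] 1.6 47 q [ 0.3   0.19  2.55  3.61  0.44 -1.82] err 0.0 step 0.19
[0.455 0.09  0.108] 0 47 q [ 0.1   0.17  2.58  3.31  0.44 -1.66] err 0.0 step 0.15
[0.455 0.04  0.108] -3 47 q [-0.08  0.16  2.61  3.09  0.45 -1.55] err 0.0 step 0.11
[ 0.44  -0.05   0.108] -7.7 47 q [-0.46  0.14  2.65  2.63  0.5  -1.34] err 0.0 step 0.12
[ 0.43  -0.19   0.108] -7.7 47 q [-1.01  0.19  2.55  1.85  0.63 -1.03] err 0.0 step 0.15
[ 0.547 -0.207  0.104] -7.7 47 q [-0.73  0.3   2.34  2.03  0.48 -0.94] err 0.0 step 0.07
clock 21.85 pos [0.5458 0.2197 0.1097] tilt 47.06 yaw 1.61 q [ 0.43  0.31  2.29  4.05  0.37 -2.15] w 0.0186 F [-1.   0.3 -3. ] gf 115.2
rot [-0.02 -0.01 -0.02] dp now-axes [-0.343 -0.    -0.356] dp tgt-axes [-0.343 -0.    -0.355]
tgt axes units: fwd [0.682 0.    0.731] left [ 0. -1. -0.] up [ 0.731  0.    -0.682]
```

View pics/cb.png

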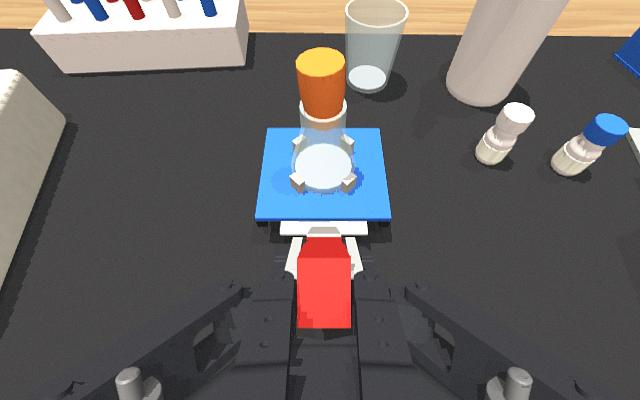

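Wrist view: the carrier is level on the blade and centred at (323,172), the flask and stopper are upright, and the vials at (505,135) and (590,145) are untouched. Backing out gently.

Call:
{"fn": "servo_tool", "kwargs": {
  "moves": [
    {"dp":[-0.017,0,-0.018],"delta_rot":[0,0,0],"fingers":0},
    {"dp":[-0.042,0,-0.043],"delta_rot":[0,0,0],"fingers":0},
    {"dp":[-0.055,0,-0.057],"delta_rot":[0,0,0],"fingers":0},
    {"dp":[-0.062,0,-0.065],"delta_rot":[0,0,0],"fingers":0},
    {"dp":[-0.062,0,-0.065],"delta_rot":[0,0,0],"fingers":0}
  ]
}}

```text
clock: 22.35
position: [0.4748, 0.2174, 0.1081]
ee_rot: [-0.006, 0.917, 0.013, 0.398]
contact_force: [-0.7, 0.4, -3.3]
width: 0.0186
gripper_force: 115.3
```

Call:
{"fn": "servo_tool", "kwargs": {
  "moves": [
    {"dp":[-0.055,0,-0.057],"delta_rot":[0,0,0],"fingers":0},
    {"dp":[-0.036,0,-0.036],"delta_rot":[0,0,0],"fingers":0},
    {"dp":[-0.015,0,-0.015],"delta_rot":[0,0,0],"fingers":0},
    {"dp":[0,0,0],"delta_rot":[0,0,0],"fingers":0}
  ]
}}

```text
clock: 22.75
position: [0.4464, 0.2172, 0.1079]
ee_rot: [-0.007, 0.917, 0.013, 0.399]
contact_force: [0.5, 0.7, -2.4]
width: 0.019
gripper_force: 115.3
```

```bash
python3 cb.py .038; python3 -c "
from h import *
info([.455,.04,.108],1.6,47)"
```

```text
carrier ((557.8095092773438, 220.70484924316406), (100.76604461669922, 108.93135070800781), 1.6653896570205688) z 0.0371 slope deg [0.11 0.09]
clock 22.8 pos [0.4472 0.2174 0.1081] tilt 47.11 yaw 1.64 q [ 0.58  0.24  2.45  4.1   0.48 -2.08] w 0.0188 F [ 0.4 -0.6 -3.5] gf 115.3
rot [-0.02 -0.02 -0.01] dp now-axes [0.01  0.888 0.009] dp tgt-axes [0.009 0.888 0.011]
tgt axes units: fwd [0.682 0.    0.731] left [ 0. -1. -0.] up [ 0.731  0.    -0.682]
```

Call:
{"fn": "servo_tool", "kwargs": {
  "moves": [
    {"dp":[0,0.03,0],"delta_rot":[0,0,0],"fingers":0},
    {"dp":[0.001,0.06,0.001],"delta_rot":[0,0,0],"fingers":0},
    {"dp":[0.001,0.085,0.001],"delta_rot":[0,0,0],"fingers":0},
    {"dp":[0.001,0.085,0.001],"delta_rot":[0,0,0],"fingers":0},
    {"dp":[0.001,0.085,0.001],"delta_rot":[0,0,0],"fingers":0}
  ]
}}

```text
clock: 23.3
position: [0.4511, 0.1476, 0.108]
ee_rot: [-0.007, 0.917, 0.013, 0.4]
contact_force: [-0.4, -0.7, -3.2]
width: 0.0185
gripper_force: 115.6
```

Call:
{"fn": "servo_tool", "kwargs": {
  "moves": [
    {"dp":[0.001,0.085,0.001],"delta_rot":[0,0,0],"fingers":0},
    {"dp":[0.001,0.085,0.001],"delta_rot":[0,0,0],"fingers":0},
    {"dp":[0.001,0.085,0.001],"delta_rot":[0,0,0],"fingers":0},
    {"dp":[0.001,0.085,0.001],"delta_rot":[0,0,0],"fingers":0},
    {"dp":[0.001,0.085,0.001],"delta_rot":[-0.06,0,0.056],"fingers":0}
  ]
}}

```text
clock: 23.8
position: [0.4549, 0.062, 0.1079]
ee_rot: [-0.005, 0.917, 0.009, 0.4]
contact_force: [0.8, -0.2, -2.8]
width: 0.0189
gripper_force: 115.5
```

Call:
{"fn": "servo_tool", "kwargs": {
  "moves": [
    {"dp":[0,0.085,0],"delta_rot":[-0.119,0,0.111],"fingers":0},
    {"dp":[0,0.085,0],"delta_rot":[-0.119,0,0.111],"fingers":0},
    {"dp":[0,0.085,0],"delta_rot":[-0.119,0,0.111],"fingers":0},
    {"dp":[0,0.085,0],"delta_rot":[-0.119,0,0.111],"fingers":0},
    {"dp":[0,0.085,0],"delta_rot":[-0.119,0,0.111],"fingers":0}
  ]
}}

```text
clock: 24.3
position: [0.4537, -0.0233, 0.1077]
ee_rot: [0.012, 0.916, -0.029, 0.399]
contact_force: [0.1, 0.4, -3.2]
width: 0.0187
gripper_force: 115.4
```

```bash
python3 -c "
from h import *
info([.43,-.19,.108],-7.7,47)"
```

```text
clock 24.3 pos [ 0.4537 -0.0233  0.1077] tilt 47.11 yaw -3.54 q [-0.39  0.16  2.63  2.62  0.5  -1.33] w 0.0187 F [ 0.1  0.4 -3.2] gf 115.4
rot [-0.54 -0.02  0.49] dp now-axes [-0.044  0.839 -0.051] dp tgt-axes [-0.003  0.842 -0.005]
tgt axes units: fwd [0.682 0.    0.731] left [ 0. -1.  0.] up [ 0.731  0.    -0.682]
```

Call:
{"fn": "servo_tool", "kwargs": {
  "moves": [
    {"dp":[0,0.085,0],"delta_rot":[-0.108,0,0.098],"fingers":0},
    {"dp":[0,0.085,0],"delta_rot":[-0.108,0,0.098],"fingers":0},
    {"dp":[0,0.085,0],"delta_rot":[-0.108,0,0.098],"fingers":0},
    {"dp":[0,0.085,0],"delta_rot":[-0.108,0,0.098],"fingers":0},
    {"dp":[0,0.085,0],"delta_rot":[-0.108,0,0.098],"fingers":0}
  ]
}}

```text
clock: 24.8
position: [0.4458, -0.1083, 0.1076]
ee_rot: [0.027, 0.915, -0.061, 0.399]
contact_force: [-0.2, 0.1, -3.0]
width: 0.0188
gripper_force: 115.3
```

Call:
{"fn": "servo_tool", "kwargs": {
  "moves": [
    {"dp":[0,0.085,0],"delta_rot":[0,0,0],"fingers":0},
    {"dp":[0,0.085,0],"delta_rot":[0,0,0],"fingers":0},
    {"dp":[0,0.085,0],"delta_rot":[0,0,0],"fingers":0},
    {"dp":[0,0.07,0],"delta_rot":[0,0,0],"fingers":0},
    {"dp":[0,0.05,0],"delta_rot":[0,0,0],"fingers":0}
  ]
}}

```text
clock: 25.3
position: [0.4355, -0.1835, 0.1076]
ee_rot: [0.027, 0.915, -0.061, 0.399]
contact_force: [0.3, 0.6, -3.7]
width: 0.0189
gripper_force: 115.3
```

Call:
{"fn": "servo_tool", "kwargs": {
  "moves": [
    {"dp":[0,0.03,0],"delta_rot":[0,0,0],"fingers":0},
    {"dp":[0,0,0],"delta_rot":[0,0,0],"fingers":0},
    {"dp":[0,0,0],"delta_rot":[0,0,0],"fingers":0}
  ]
}}

```text
clock: 25.6
position: [0.4342, -0.1868, 0.1071]
ee_rot: [0.026, 0.915, -0.061, 0.398]
contact_force: [-0.0, -0.8, -3.6]
width: 0.0188
gripper_force: 115.5
```

```bash
cat > pad.py <<'E'
from h import *
import sys
# pad marks + bar by wrist, scene, top
for n in ('wrist','scene','top'):
    st,im,d=cam(n); C=cloud(n,d,st); h=cv2.cvtColor(im,cv2.COLOR_RGB2HSV).astype(int)
    if n=='wrist': cv2.imwrite('pics/pad.png',im[...,::-1])
    o=(h[...,0]>3)&(h[...,0]<22)&(h[...,1]>70)&(h[...,2]>90); nn,l,s,c=cv2.connectedComponentsWithStats(o.astype(np.uint8))
    for i in range(1,nn):
        w=plane(n,[c[i]],.006,st)[0]
        if 4<s[i,4]<120 and np.hypot(w[0]-.66,w[1]+.2225)<.095: print(n,'mark',c[i].round(0),s[i,4],w[:2].round(4))
E
python3 pad.py; python3 cb.py .038; python3 -c "
from h import *
info([.548,-.207,.104],-7.7,47)"
```

```text
wrist mark [375.  78.] 8 [ 0.7028 -0.289 ]
wrist mark [385. 143.] 48 [ 0.5948 -0.2755]
scene mark [208. 200.] 10 [ 0.5952 -0.2754]
scene mark [172. 226.] 9 [ 0.7081 -0.2909]
scene mark [200. 255.] 10 [ 0.723 -0.17 ]
top mark [371. 155.] 7 [ 0.6153 -0.1538]
top mark [418. 159.] 14 [ 0.5985 -0.2765]
carrier ((543.3681030273438, -200.55105590820312), (108.50975799560547, 98.96424865722656), 82.47972106933594) z 0.0362 slope deg [0.03 0.  ]
clock 25.8 pos [ 0.4341 -0.186   0.107 ] tilt 47.02 yaw -7.63 q [-0.99  0.19  2.55  1.88  0.62 -1.04] w 0.019 F [ 0.  -0.6 -2.7] gf 115.5
rot [-0.02 -0.   -0.  ] dp now-axes [0.383 0.029 0.433] dp tgt-axes [0.383 0.028 0.433]
tgt axes units: fwd [0.682 0.    0.731] left [ 0. -1.  0.] up [ 0.731  0.    -0.682]
```

Call:
{"fn": "servo_tool", "kwargs": {
  "moves": [
    {"dp":[0.017,0.01,0.018],"delta_rot":[0,0,0],"fingers":0},
    {"dp":[0.041,0.011,0.044],"delta_rot":[0,0,0],"fingers":0},
    {"dp":[0.055,0.01,0.058],"delta_rot":[0,0,0],"fingers":0},
    {"dp":[0.055,0,0.058],"delta_rot":[0,0,0],"fingers":0},
    {"dp":[0.055,0,0.058],"delta_rot":[0,0,0],"fingers":0}
  ]
}}

```text
clock: 26.3
position: [0.4987, -0.2015, 0.1076]
ee_rot: [0.026, 0.915, -0.062, 0.398]
contact_force: [-0.1, -0.7, -3.3]
width: 0.0188
gripper_force: 115.6
```

Call:
{"fn": "servo_tool", "kwargs": {
  "moves": [
    {"dp":[0.055,0,0.058],"delta_rot":[0,0,0],"fingers":0},
    {"dp":[0.055,0,0.058],"delta_rot":[0,0,0],"fingers":0},
    {"dp":[0.041,0,0.044],"delta_rot":[0,0,0],"fingers":0},
    {"dp":[0.02,0,0.022],"delta_rot":[0,0,0],"fingers":0},
    {"dp":[0,0,0],"delta_rot":[0,0,0],"fingers":0}
  ]
}}

```text
clock: 26.8
position: [0.5478, -0.2082, 0.1078]
ee_rot: [0.026, 0.915, -0.061, 0.398]
contact_force: [-0.2, -0.3, -3.3]
width: 0.0189
gripper_force: 115.6
```

Call:
{"fn": "servo_tool", "kwargs": {
  "moves": [
    {"dp":[0,0,0],"delta_rot":[0,0,0],"fingers":0}
  ]
}}

```text
clock: 26.9
position: [0.5466, -0.2079, 0.1073]
ee_rot: [0.026, 0.915, -0.062, 0.398]
contact_force: [-0.5, -0.3, -3.5]
width: 0.0187
gripper_force: 115.6
```

```bash
python3 pad.py; python3 cb.py .037; python3 -c "
from h import *
info([.549,-.2078,.107],-7.7,47)"; cat > scar.py <<'E'
from h import *
import sys
z=float(sys.argv[1])
st,im,d=cam('scene'); C=cloud('scene',d); h=cv2.cvtColor(im,cv2.COLOR_RGB2HSV).astype(int); cv2.imwrite('pics/sc.png',cv2.resize(im[90:310,120:400,::-1],None,fx=2.7,fy=2.7,interpolation=2))
m=(abs(h[...,0]-108)<10)&(h[...,1]>130)&(h[...,2]>50)&(np.hypot(C[...,0]-.66,C[...,1]+.22)<.1)
n,l,s,c=cv2.connectedComponentsWithStats(m.astype(np.uint8)); m=l==1+np.argmax(s[1:,4])
ct=np.vstack([x[:,0] for x in cv2.findContours(m.astype(np.uint8),0,1)[0]]); P=(plane('scene',ct,z)[:,:2]*1000).astype(np.float32)
print('scene carrier',m.sum(),cv2.minAreaRect(P),'medz',np.nanmedian(C[m][:,2]).round(4))
# in stand frame extents
a=np.radians(-7.7); Q=(P/1000-[.6603,-.2229])@np.array([[np.cos(a),-np.sin(a)],[np.sin(a),np.cos(a)]]); print('stand-frame extents mm',(Q.min(0)*1000).round(1),(Q.max(0)*1000).round(1))
E
python3 scar.py .037
```

```text
wrist mark [252. 242.] 81 [ 0.611  -0.1546]
wrist mark [392. 241.] 83 [ 0.5949 -0.2755]
scene mark [209. 199.] 5 [ 0.5918 -0.2747]
scene mark [172. 225.] 10 [ 0.7072 -0.2911]
scene mark [200. 255.] 10 [ 0.723 -0.17 ]
top mark [404. 113.] 54 [ 0.7303 -0.2516]
top mark [372. 155.] 14 [ 0.6146 -0.1553]
top mark [418. 159.] 14 [ 0.5985 -0.2765]
carrier ((639.420166015625, -220.62942504882812), (108.94902801513672, 64.10194396972656), 82.81050872802734) z 0.0367 slope deg [ 0.42 -0.03]
clock 27.1 pos [ 0.5465 -0.2083  0.1076] tilt 47.0 yaw -7.74 q [-0.74  0.29  2.33  2.    0.47 -0.91] w 0.0189 F [-0.3  0.  -2.2] gf 115.6
rot [-0.   -0.   -0.01] dp now-axes [ 0.006 -0.004  0.011] dp tgt-axes [ 0.006 -0.004  0.011]
tgt axes units: fwd [0.682 0.    0.731] left [ 0. -1.  0.] up [ 0.731  0.    -0.682]
scene carrier 962 ((661.9600830078125, -221.21456909179688), (113.16317749023438, 98.67713928222656), 82.88618469238281) medz 0.0365
stand-frame extents mm [-48. -55.] [51.  58.7]
```

View pics/sc.png

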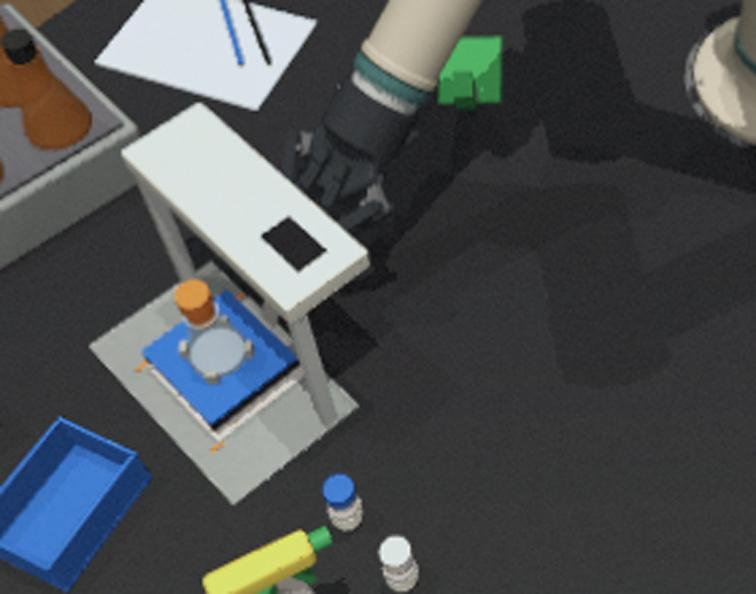

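Scene view: the carrier hangs over the pad under the bar, square to it. The crop shows orange corners at (140,368), (217,447) and (240,296), and the vials are untouched. All views put it within about 1.5 mm of centre. Lowering.

Call:
{"fn": "servo_tool", "kwargs": {
  "moves": [
    {"dp":[-0.012,0,0.011],"delta_rot":[0,0,0],"fingers":0},
    {"dp":[-0.014,0,0.013],"delta_rot":[0,0,0],"fingers":0},
    {"dp":[-0.013,0,0.013],"delta_rot":[0,0,0],"fingers":0},
    {"dp":[-0.01,0,0.009],"delta_rot":[0,0,0],"fingers":0},
    {"dp":[-0.007,0,0.006],"delta_rot":[0,0,0],"fingers":0}
  ]
}}

```text
clock: 27.65
position: [0.5471, -0.2082, 0.0921]
ee_rot: [0.026, 0.915, -0.062, 0.398]
contact_force: [0.2, -0.7, -2.5]
width: 0.0186
gripper_force: 115.6
```

Call:
{"fn": "servo_tool", "kwargs": {
  "moves": [
    {"dp":[-0.007,0,0.006],"delta_rot":[0,0,0],"fingers":0},
    {"dp":[-0.007,0,0.006],"delta_rot":[0,0,0],"fingers":0},
    {"dp":[0,0,0],"delta_rot":[0,0,0],"fingers":0},
    {"dp":[0,0,0],"delta_rot":[0,0,0],"fingers":0}
  ]
}}

```text
clock: 28.05
position: [0.5472, -0.2084, 0.0891]
ee_rot: [0.026, 0.915, -0.062, 0.398]
contact_force: [0.2, -0.6, -1.5]
width: 0.0185
gripper_force: 115.6
```

```bash
python3 cb.py .022; python3 scar.py .022; python3 -c "
from h import *
info([.549,-.2078,.088],-7.7,47)"
```

```text
carrier ((657.857421875, -223.01858520507812), (109.07245635986328, 100.29075622558594), 82.33938598632812) z 0.0218 slope deg [ 0.41 -0.1 ]
scene carrier 944 ((662.52783203125, -221.21246337890625), (113.48594665527344, 99.02189636230469), 82.8919448852539) medz 0.0217
stand-frame extents mm [-47.9 -54.5] [52.  58.7]
clock 28.15 pos [ 0.5471 -0.2084  0.089 ] tilt 47.06 yaw -7.7 q [-0.74  0.34  2.36  2.11  0.51 -1.04] w 0.0188 F [ 0.5 -0.8 -0.8] gf 115.6
rot [-0.01 -0.01 -0.01] dp now-axes [ 0.002 -0.004  0.01 ] dp tgt-axes [ 0.002 -0.004  0.01 ]
tgt axes units: fwd [0.682 0.    0.731] left [ 0. -1.  0.] up [ 0.731  0.    -0.682]
```

Call:
{"fn": "servo_tool", "kwargs": {
  "moves": [
    {"dp":[-0.003,0,0.003],"delta_rot":[0,0,0],"fingers":0},
    {"dp":[-0.014,0,-0.015],"delta_rot":[0,0,0],"fingers":0},
    {"dp":[-0.027,0,-0.029],"delta_rot":[0,0,0],"fingers":0},
    {"dp":[-0.034,0,-0.037],"delta_rot":[0,0,0],"fingers":0},
    {"dp":[-0.034,0,-0.037],"delta_rot":[0,0,0],"fingers":0}
  ]
}}

```text
clock: 28.65
position: [0.514, -0.2036, 0.088]
ee_rot: [0.026, 0.915, -0.062, 0.398]
contact_force: [1.0, -0.2, -1.1]
width: 0.0184
gripper_force: 115.6
```

```bash
python3 cb.py .022; python3 -c "
from h import *
info([.43,-.1923,.088],-7.7,47)"
```

```text
carrier ((657.302490234375, -222.9512939453125), (108.78877258300781, 101.66731262207031), 82.43547058105469) z 0.0218 slope deg [ 0.48 -0.14]
clock 28.7 pos [ 0.5123 -0.203   0.0872] tilt 46.85 yaw -7.75 q [-0.8   0.32  2.43  2.1   0.55 -1.09] w 0.0189 F [-1.9  0.7 -2.6] gf 115.8
rot [-0.01  0.03 -0.02] dp now-axes [-0.281  0.003 -0.305] dp tgt-axes [-0.28   0.002 -0.306]
tgt axes units: fwd [0.682 0.    0.731] left [ 0. -1.  0.] up [ 0.731  0.    -0.682]
```

Call:
{"fn": "servo_tool", "kwargs": {
  "moves": [
    {"dp":[-0.035,0,-0.038],"delta_rot":[0,0,0],"fingers":0},
    {"dp":[-0.035,0,-0.038],"delta_rot":[0,0,0],"fingers":0},
    {"dp":[-0.035,0,-0.038],"delta_rot":[0,0,0],"fingers":0},
    {"dp":[-0.035,0,-0.038],"delta_rot":[0,0,0],"fingers":0},
    {"dp":[-0.035,0,-0.038],"delta_rot":[0,0,0],"fingers":0}
  ]
}}

```text
clock: 29.2
position: [0.4631, -0.1969, 0.0884]
ee_rot: [0.026, 0.915, -0.062, 0.398]
contact_force: [0.2, 0.5, -0.7]
width: 0.0189
gripper_force: 115.7
```

Call:
{"fn": "servo_tool", "kwargs": {
  "moves": [
    {"dp":[-0.035,0,-0.038],"delta_rot":[0,0,0],"fingers":0},
    {"dp":[-0.035,0,-0.038],"delta_rot":[0,0,0],"fingers":0},
    {"dp":[-0.03,0,-0.032],"delta_rot":[0,0,0],"fingers":0},
    {"dp":[0,0,0],"delta_rot":[0,0,0],"fingers":0}
  ]
}}

```text
clock: 29.6
position: [0.4336, -0.1929, 0.0882]
ee_rot: [0.026, 0.915, -0.063, 0.398]
contact_force: [-1.2, -0.1, -0.7]
width: 0.0189
gripper_force: 115.8
```

```bash
python3 cb.py .022; python3 -c "
from h import *
info([.46,.02,.095],-7.7,47)"; python3 - <<'E' | grep err
from path import *
q=np.array(readout.get_state()['qpos'])
run(q,[((.45,-.06,.095),-7.7,47),((.46,.02,.095),-7.7,47),((.46,.02,.078),-7.7,47),((.46,.02,.22),-7.7,47)])
E
```

```text
carrier ((655.285400390625, -222.69415283203125), (108.7437973022461, 102.35182189941406), 82.18974304199219) z 0.0218 slope deg [ 0.69 -0.15]
clock 29.65 pos [ 0.4343 -0.1934  0.0885] tilt 47.03 yaw -7.78 q [-1.    0.27  2.57  1.99  0.66 -1.19] w 0.0188 F [-0.1 -0.5 -1.5] gf 115.8
rot [ 0.   -0.01 -0.02] dp now-axes [ 0.011 -1.075 -0.034] dp tgt-axes [ 0.013 -1.075 -0.034]
tgt axes units: fwd [0.682 0.    0.731] left [ 0. -1.  0.] up [ 0.731  0.    -0.682]
[ 0.45  -0.06   0.095] -7.7 47 q [-0.48  0.21  2.65  2.66  0.57 -1.4 ] err 0.0 step 0.14
[0.46  0.02  0.095] -7.7 47 q [-0.07  0.22  2.62  3.24  0.52 -1.61] err 0.0 step 0.15
[0.46  0.02  0.078] -7.7 47 q [-0.07  0.3   2.65  3.22  0.63 -1.59] err 0.0 step 0.06
[0.46 0.02 0.22] -7.7 47 q [-0.03 -0.12  2.43  4.32  0.11 -2.68] err 0.0701 step 0.62
```

Call:
{"fn": "servo_tool", "kwargs": {
  "moves": [
    {"dp":[0.013,-0.08,-0.012],"delta_rot":[0,0,0],"fingers":0},
    {"dp":[0.012,-0.083,-0.012],"delta_rot":[0,0,0],"fingers":0},
    {"dp":[0,-0.083,0],"delta_rot":[0,0,0],"fingers":0},
    {"dp":[0,-0.083,0],"delta_rot":[0,0,0],"fingers":0},
    {"dp":[0,-0.083,0],"delta_rot":[0,0,0],"fingers":0}
  ]
}}

```text
clock: 30.15
position: [0.4463, -0.1112, 0.0958]
ee_rot: [0.027, 0.915, -0.062, 0.399]
contact_force: [0.9, -0.0, -0.5]
width: 0.0187
gripper_force: 115.8
```

Call:
{"fn": "servo_tool", "kwargs": {
  "moves": [
    {"dp":[0,-0.083,0],"delta_rot":[0,0,0],"fingers":0},
    {"dp":[0,-0.083,0],"delta_rot":[0,0,0],"fingers":0},
    {"dp":[0,-0.083,0],"delta_rot":[0,0,0],"fingers":0},
    {"dp":[0,-0.083,0],"delta_rot":[0,0,0],"fingers":0},
    {"dp":[0,-0.083,0],"delta_rot":[0,0,0],"fingers":0}
  ]
}}

```text
clock: 30.65
position: [0.4574, -0.0286, 0.0958]
ee_rot: [0.026, 0.915, -0.062, 0.398]
contact_force: [0.8, -0.1, -2.3]
width: 0.0187
gripper_force: 115.8
```

Call:
{"fn": "servo_tool", "kwargs": {
  "moves": [
    {"dp":[0,-0.083,0],"delta_rot":[0,0,0],"fingers":0},
    {"dp":[0,-0.083,0],"delta_rot":[0,0,0],"fingers":0},
    {"dp":[0,-0.06,0],"delta_rot":[0,0,0],"fingers":0},
    {"dp":[0,0,0],"delta_rot":[0,0,0],"fingers":0},
    {"dp":[0,0,0],"delta_rot":[0,0,0],"fingers":0}
  ]
}}

```text
clock: 31.15
position: [0.4632, 0.016, 0.0957]
ee_rot: [0.026, 0.915, -0.061, 0.398]
contact_force: [0.4, -0.6, -1.0]
width: 0.0186
gripper_force: 115.8
```

```bash
python3 bl.py .02; python3 -c "
from h import *
info([.46,.02,.0785],-7.7,47)"
```

```text
blade rect ((565.3491821289062, 1.8372726440429688), (70.44367218017578, 102.69781494140625), 82.40528869628906) pitch,roll deg [-0.85 -0.1 ] z at a=.115 0.019
a range [0.0542 0.1555] b [-0.0351  0.0338]
clock 31.2 pos [0.4631 0.0155 0.0957] tilt 47.04 yaw -7.69 q [-0.1   0.22  2.62  3.2   0.52 -1.59] w 0.0187 F [ 0.2 -1.1 -1.1] gf 115.8
rot [-0.01 -0.01 -0.01] dp now-axes [-0.075 -0.02   0.045] dp tgt-axes [-0.075 -0.02   0.045]
tgt axes units: fwd [0.682 0.    0.731] left [ 0. -1.  0.] up [ 0.731  0.    -0.682]
```

Call:
{"fn": "servo_tool", "kwargs": {
  "moves": [
    {"dp":[-0.02,0,0.018],"delta_rot":[0,0,0],"fingers":0},
    {"dp":[-0.02,0,0.019],"delta_rot":[0,0,0],"fingers":0},
    {"dp":[-0.013,0,0.012],"delta_rot":[0,0,0],"fingers":0},
    {"dp":[-0.009,0,0.008],"delta_rot":[0,0,0],"fingers":0},
    {"dp":[-0.004,0,0.004],"delta_rot":[0,0,0],"fingers":0}
  ]
}}

```text
clock: 31.7
position: [0.4629, 0.0149, 0.0787]
ee_rot: [0.027, 0.914, -0.062, 0.4]
contact_force: [-10.4, 0.5, 16.4]
width: 0.0189
gripper_force: 118.0
```

Call:
{"fn": "servo_tool", "kwargs": {
  "moves": [
    {"dp":[0,0,0],"delta_rot":[0,0,0],"fingers":0},
    {"dp":[0,0,0],"delta_rot":[0,0,0],"fingers":0}
  ]
}}

```text
clock: 31.9
position: [0.463, 0.0149, 0.0788]
ee_rot: [0.027, 0.914, -0.063, 0.4]
contact_force: [-5.5, -0.9, 8.5]
width: 0.0185
gripper_force: 117.2
```

Call:
{"fn": "servo_tool", "kwargs": {
  "moves": [
    {"dp":[0.003,0,-0.003],"delta_rot":[0,0,0],"fingers":0},
    {"dp":[0,0,0],"delta_rot":[0,0,0],"fingers":0.3},
    {"dp":[0,0,0],"delta_rot":[0,0,0],"fingers":0.7},
    {"dp":[0,0,0],"delta_rot":[0,0,0],"fingers":1},
    {"dp":[0,0,0],"delta_rot":[0,0,0],"fingers":1}
  ]
}}

```text
clock: 32.4
position: [0.463, 0.0156, 0.0785]
ee_rot: [0.026, 0.915, -0.062, 0.398]
contact_force: [0.2, 0.3, 0.4]
width: 0.0684
gripper_force: 0.0
```

Call:
{"fn": "servo_tool", "kwargs": {
  "moves": [
    {"dp":[0.036,0,-0.034],"delta_rot":[0,0,0],"fingers":1},
    {"dp":[0.036,0,-0.034],"delta_rot":[0,0,0],"fingers":1},
    {"dp":[0.036,0,-0.034],"delta_rot":[0,0,0],"fingers":1},
    {"dp":[0.036,0,-0.034],"delta_rot":[0,0,0],"fingers":1},
    {"dp":[0,0,0],"delta_rot":[0,0,0],"fingers":1}
  ]
}}

```text
clock: 32.9
position: [0.4633, 0.0156, 0.1198]
ee_rot: [0.026, 0.914, -0.062, 0.4]
contact_force: [-0.7, 0.6, -0.8]
width: 0.085
gripper_force: 0.0
```

```bash
python3 cb.py .022; python3 bl.py .003; python3 scar.py .022; python3 -c "
from h import *
info([.46,.02,.15],-7.7,47)
st,im,d=cam('scene');C=cloud('scene',d)
for n,p in dict(vial0=(267,295),vial1=(245,270),jar=(439,251)).items(): print(n,C[p[1]-1:p[1]+2,p[0]-1:p[0]+2].reshape(-1,3).mean(0).round(3))
h=cv2.cvtColor(im,cv2.COLOR_RGB2HSV).astype(int)
m=(h[...,0]>3)&(h[...,0]<20)&(h[...,1]>150)&(h[...,2]>60)&(np.hypot(C[...,0]-.66,C[...,1]+.22)<.06)&(C[...,2]>.09);P=C[m];print('stopper',len(P),P[P[:,2]>.117].mean(0).round(3),P[:,2].max().round(3))
"
```

```text
carrier ((656.9874877929688, -220.3524169921875), (112.27030181884766, 103.23336029052734), 82.51123046875) z 0.022 slope deg [ 0.46 -0.37]
blade rect ((566.4071655273438, 0.5530776977539062), (70.791015625, 102.69554138183594), 82.33543395996094) pitch,roll deg [-0.64 -0.03] z at a=.115 0.0026
a range [0.0544 0.1575] b [-0.036   0.0335]
scene carrier 948 ((662.52783203125, -221.21246337890625), (113.48594665527344, 99.02189636230469), 82.8919448852539) medz 0.0216
stand-frame extents mm [-47.9 -54.5] [52.  58.7]
clock 33.05 pos [0.4622 0.0156 0.1177] tilt 46.99 yaw -7.7 q [-0.1   0.13  2.57  3.21  0.39 -1.61] w 0.0852 F [-0.7  0.5  0.1] gf 0.0
rot [-0.01  0.   -0.01] dp now-axes [ 0.109 -0.02  -0.12 ] dp tgt-axes [ 0.109 -0.02  -0.12 ]
tgt axes units: fwd [0.682 0.    0.731] left [ 0. -1.  0.] up [ 0.731  0.    -0.682]
vial0 [0.713 0.053 0.063]
vial1 [ 0.699 -0.028  0.063]
jar [0.372 0.296 0.042]
stopper 155 [ 0.664 -0.219  0.123] 0.127
```

View pics/cb.png

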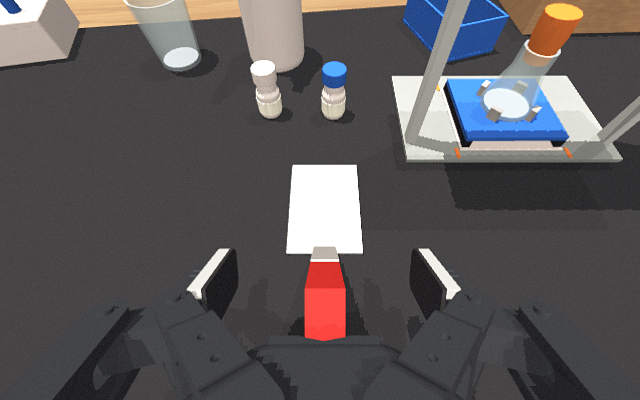

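The lifter lies flat and free at (324,210), the fingers are clear of it, and the carrier with the stoppered flask sits square on the pad at (505,105). The vials and jar are unmoved.

```bash
python3 -c "
from rig import manip
print(manip.sign_off())"
```

```text
the job is handed in; nothing more can be done
None
```

The job is done and handed in at about 33 s: the stopper is firmly in and upright, the carrier sits square on the pad within about 2 mm of its middle, the lifter lies flat on the bench clear of carrier and stand, and the jar and vials have not moved. Joint 6 read -2.704 once (stated limit -2.7) during an early tilt, which could count against the range rule.

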